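# Pin the lift arm on its stud and snap the ring shut

### The arm

A 7-joint arm with a two-finger parallel gripper is mounted at the origin on the work surface. World frame = base frame: x ahead of the robot, y to its left, z up, the work surface at z = 0. Lengths are in m, angles in rad, forces in N, time in s.
With the tool pointing down it reaches from about 0.425 to 0.925 m from the base axis. Payload 6.8 kg.
Tool frame: the origin (TCP) lies at the very end of the fingers, on their centre line; the grasp point (between the pads) lies 19 mm behind it; y points along the fingers, x is the direction in which the jaws open and shut, and the axes are right-handed (so a half turn about y gives the same grasp; the last joint's range is limited). The gripper opens to 85 mm and grips with 20 to 120 N. Pads are 22 mm wide; open, the fingers measure 114 mm over their backs; the gripper's body (76 mm by 85 mm) begins 54 mm behind the grasp point. The pads swing forward as they close: fully open they stand 13 mm farther back than shut.
Start: joints at [-1.436, 0.477, 0.022, 1.555, -0.011, 1.109, -0.083], TCP at [0.162, 0.655, 0.231] pointing down, gripper open.
Joint ranges: [-2.96, 2.96], [-0.34, 2.1], [-1.41, 1.46], [0.24, 2.44], [-1.37, 4.51], [0.17, 1.92], [-2.96, 2.96]. Speed limits (rad/s): [2.39, 2.39, 3.14, 3.14, 3.14, 3.14, 3.14].

### API

Orientations are given as a rotation vector (axis times angle).
In Python, from bench import r, imaging gives the robot as it stands.
- The arm moves only by the shell command python3 -m jog 'ROWS' [FORCE]. ROWS is text: rows parted by semicolons, each of 7 numbers parted by spaces: the turn, a rotation vector about the tool's x, y, z in degrees, then the shift along the tool's x, y, z in mm, then the opening, from 0 (shut) to 1 (fully open). A call has exactly 5 rows; each row shifts and turns the commanded pose from where the row before left it, along the tool's axes as they then stand; what a row does not reach is not made up. A row lasts 1/12 s, in which the tool goes at most 41.7 mm and 7.16 degrees, less where a joint would pass 70% of its speed; a pose out of reach is approached as far as the arm can. A call with a gripper value outside its range is refused whole. The fingers move at their own pace and stop on an object; FORCE is the grip in N (left out, the last holds). Time passes only in rows, so rows that do not move let the fingers close, or fill a call up. It gives the time, the measured TCP pose, the force and the opening at its end, in the units of the state.
- r.get_obs(): the state, without advancing time (a new reading comes with each control period).
- imaging.grab_frame(name): name is "scene" or "top"; returns a dict with "color" (400x640x3 uint8, red, green, blue), "z_map" (400x640 float32, m along the optical axis (not along the pixel's ray), 0 where there is no reading), "fx", "fy", "cx", "cy" (pixels), "k1" (the pictures are not rectified: a ray, as slopes to the right and down, at radius r is drawn at 1 + k1 r^2 times it, then the intrinsics apply), "world_to_cam" (4x4, takes a point from world to camera coordinates). Camera axes: x right, y up, looking along -z (the intrinsics and any distortion apply to the point x, -y, -z); pixel columns grow to the right and rows downward; lengths in m; the calibration is good to about 2 mm. A picture is of the moment at which its call begins.
- r.hand_in(): hands the job in, once; it reports no verdict.
The state is a dict: "clock": time; "joints": joint angles; "qvel": joint speeds; "tau": joint torques, N m; "tcp_pos": TCP position; "orientation": TCP orientation; "contact_force": force on the tool from outside, world axes, zero at the start; "moment": the same for the moment, N m; "grip_width": finger opening in m.
Only numpy, scipy, OpenCV 4.12 (cv2) and the standard library are available. Lean on these libraries where they do the work, as an engineer would, in place of code of your own. Each camera call takes 0.05 s, during which the arm holds its last target.

### The job

Feel for the cross-hole of the upright stud with the linchpin and push it through until its head sits fully home against the stud. Then swing its sprung ring over the top of the stud until it snaps shut over the pin's end, and let go. The pin must not bear on the stud with more than 25 N on its way in, nor pin or ring with more than 40 N after (levering counts); leave the jar, wrench and offcut where they are.

Things in the scene. Friction and masses are not known exactly. Their poses are not given: they have to be found in the camera images.
- pin: Loose linchpin (steel shank, aluminium head), 0.21 kg, standing on the mat on the flat underside of its head. Origin on the underside, below the shoulder (front face of the head, which stops against the stud); x along the shank to the tip, z up. Pin axis 14 mm above the origin. Head 34 long (x -34 to 0) x 30 wide x 28 mm high, with a grip tab on top; the ring is hinged on the pin axis at x = -26.
- pin_mid (a point): Point on the pin axis, 13 mm ahead of the shoulder; it lies at the middle of the stud's hole when the pin is home. With 1 mm of play all round, the freed pin hangs about 0.08 rad head-down in the hole.
- pin_tip (a point): End of the shank, on the pin axis, 38 mm ahead of the shoulder. The shank is square, 12 x 12 mm; its last 8 mm are a cone ending 7 mm across.
- pin_tab (a point): Middle of the top of the grip tab, 15 mm behind the shoulder, 46 mm above the pin axis. The tab is 20 mm long (along x), 14 mm wide (pinch it across this) and stands 32 mm above the head. Axes as pin.
- ring (a joint): Ring's angle: 0 = open (leaning back from the head, 55 degrees above level), 0.61 = upright, 2.234 = shut (3 degrees below level, bow beyond the tip), turning about the pin's y. Over-centre spring: it pushes back towards open, 3 to 5 N at the bow, hardest just past upright; past about 1.69 it snaps shut by itself. Let go before that, it flies open.
- ring_bow (a point): Middle of the ring's bow (its far straight bar, 22 mm long), 70 mm from the hinge. The ring is a loop of 8 mm round bar, up to 62 mm wide between bar centres; it passes freely round the tab and the stud.
- stud_hole (a point): Where the stud's 14 x 14 mm cross-hole (4 mm funnel at the entry side) should be: its middle, 85 mm above the bench; x along the hole in the pushing direction, z up. The worn stud really stands up to 6 mm off in y and 5 mm in z, unseen by this reading: find it by feel. Stud faces at x -13 and +13, 32 mm wide, top 16 mm above the hole's middle.
- mat: Fixed rubber mat, 180 x 180 x 4 mm, origin under its centre.
- jar: Bystander: amber glass jar, 68 mm across, 85 mm high, origin under its centre.
- wrench: Bystander: steel wrench 170 mm long, lying flat, origin under its middle.
- offcut: Bystander: wood offcut 70 x 45 x 35 mm, origin under its centre.
- hitch: Fixed hitch: base plate 120 x 110 x 10 mm (origin under its centre, axes as stud_hole), round seat and square upright stud; round the stud, top 54 mm above the bench, the lift arm's eye (60 mm across), its arm leading off along +x below the pin's tip side.
There are look-alikes about, which are no part of the job. What is shaped like the pin but purple or red is not meant.

How it is judged:
On the way, in this order (a step that is already met when the one before it is completed fails the run):
1. the pin is home in the stud's hole, ring still open (x of pin_mid in the frame of stud_hole between -0.003 and 0.003 m and y of pin_mid in the frame of stud_hole between -0.009 and 0.009 m and z of pin_mid in the frame of stud_hole between -0.008 and 0.008 m and angle between the x axis of pin and the x axis of stud_hole, either way round below 0.17 rad and value of joint ring below 1.4 rad), for 0.2 s.
2. the ring is shut over the pin's end (value of joint ring above 2.1 rad), for 0.2 s.
At the end, for the whole second after the job is handed in: The pin is in the stud's hole with its head against the stud: its 13 mm point is within 3 mm of the nominal middle of the hole along the hole (9 mm sideways, 8 mm in height), its axis within 0.17 rad of the hole's, the ring is shut (joint above 2.1 rad), and the pin is at rest (x of pin_mid in the frame of stud_hole between -0.003 and 0.003 m and y of pin_mid in the frame of stud_hole between -0.009 and 0.009 m and z of pin_mid in the frame of stud_hole between -0.008 and 0.008 m and angle between the x axis of pin and the x axis of stud_hole, either way round below 0.17 rad and value of joint ring above 2.1 rad and linear speed of pin below 0.02 m/s); the robot touches nothing.
It fails at once if the pin is forced on its way in: it bears on the hitch with more than 25 N while its shoulder is still over 4 mm from home (x of pin_mid in the frame of stud_hole below -0.004 m and contact force between pin and hitch above 25 N).
It fails at once if the pin or its ring is pressed on the hitch with more than 40 N (contact force between pin and hitch above 40 N).
It fails at once if the jar is disturbed by more than 20 mm (distance of jar from where it was at the start of the episode above 0.02 m).
It fails at once if the wrench is disturbed by more than 20 mm (distance of wrench from where it was at the start of the episode above 0.02 m).
It fails at once if the offcut is disturbed by more than 20 mm (distance of offcut from where it was at the start of the episode above 0.02 m).
It also fails if it takes over 72 s, if anything falls off the work surface, if the arm or the gripper's body presses on something with over 40 N, if the wrist force passes 120 N, or if a joint passes its speed limit or range.

## Working session

There is one attempt and no reset: what is moved stays moved. The work goes in short steps, Python scripts to look and compute and a shell command to move; the robot and the scene stay as the last step left them, time stands still between calls to the robot, and variables do not carry over. Pictures are saved under pics/ and viewed, and the job is handed in when it is done.

```bash
ls; mkdir -p pics; python3 - <<'E'
from bench import r, imaging
import cv2, numpy as np
print(r.get_obs())
for n in ("scene","top"):
    f=imaging.grab_frame(n)
    cv2.imwrite(f"pics/{n}0.png",f["color"][:,:,::-1])
    np.savez(f"{n}0.npz",**f)
    print(n,f["fx"],f["fy"],f["cx"],f["cy"],f["k1"],np.round(f["world_to_cam"],3).tolist())
E
```

```text
pics
{'clock': 0.0, 'joints': array([-1.43609389,  0.47775921,  0.02233965,  1.55646867, -0.01150339,
        1.10928473, -0.08307818]), 'qvel': array([ 0.00193103,  0.00013079,  0.00025837,  0.00031065,  0.00110484,
       -0.00130627,  0.00055628]), 'tau': array([-4.23626243e-04, -5.96452618e+01,  1.60769664e+00, -2.81183749e+01,
        1.25019587e-02,  9.57153534e-03, -1.38143014e-05]), 'tcp_pos': array([0.16215681, 0.65461998, 0.23034586]), 'orientation': array([-1.31554064, -1.02759945,  1.02981611]), 'contact_force': array([-0.39787816,  0.67293843,  0.02165498]), 'moment': array([-0.02439245,  0.05117405, -0.03380657]), 'grip_width': 0.0854926273010209}
scene 465.2231080324172 465.2231080324172 322.32574326120636 204.88816870475208 -0.12825766170729855 [[-0.708, 0.707, 0.001, 0.304], [-0.57, -0.572, 0.589, 0.338], [0.417, 0.416, 0.808, -1.233], [0.0, 0.0, 0.0, 1.0]]
top 382.9856458209702 382.9856458209702 319.7119522143192 201.39892855227538 -0.0038131677778860504 [[-0.028, -1.0, -0.001, 0.143], [0.996, -0.028, 0.084, -0.567], [-0.084, 0.001, 0.996, -0.959], [0.0, 0.0, 0.0, 1.0]]
```

View pics/scene0.png

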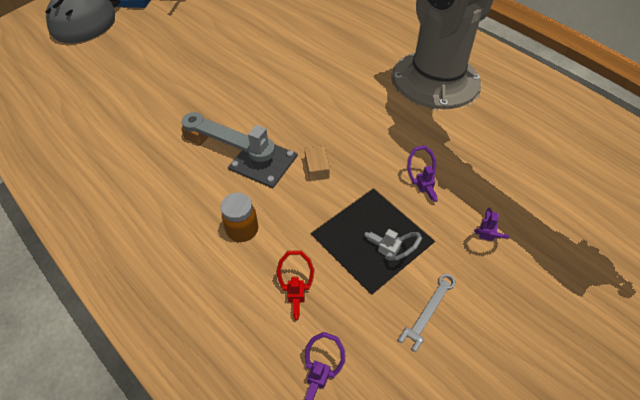

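View pics/top0.png

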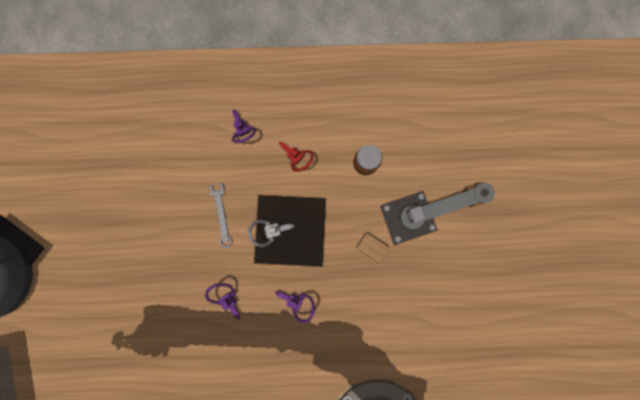

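Candidates: grey pin on the mat (top 272,231; scene 390,243), red (top 293,155), purples (top 240,128 / 228,300 / 292,302). The grey steel/aluminium one standing on the mat fits. I'll confirm it in an enlarged crop.

```bash
cat > h.py <<'E'
import numpy as np, cv2
from scipy.spatial.transform import Rotation as R
def uv2ray(f,u,v):
    x=(u-f["cx"])/f["fx"]; y=(v-f["cy"])/f["fy"]; xd,yd=x,y
    for _ in range(20):
        k=1+f["k1"]*(x*x+y*y); x,y=xd/k,yd/k
    return x,y
def unproj(f,u,v,z):
    x,y=uv2ray(f,u,v); c=np.stack([x*z,-y*z,-z*np.ones_like(x*z)],-1)
    M=f["world_to_cam"]; return (c-M[:3,3])@M[:3,:3]
def proj(f,P):
    M=f["world_to_cam"]; c=np.asarray(P)@M[:3,:3].T+M[:3,3]
    x=c[...,0]/-c[...,2]; y=-c[...,1]/-c[...,2]; k=1+f["k1"]*(x*x+y*y)
    return np.stack([f["cx"]+f["fx"]*x*k, f["cy"]+f["fy"]*y*k],-1)
def tri(f1,p1,f2,p2):
    A=[];b=[]
    for f,p in((f1,p1),(f2,p2)):
        x,y=uv2ray(f,*p); M=f["world_to_cam"]
        o=-M[:3,:3].T@M[:3,3]; d=M[:3,:3].T@np.array([x,-y,-1]); d/=np.linalg.norm(d)
        Pm=np.eye(3)-np.outer(d,d); A.append(Pm); b.append(Pm@o)
    X=np.linalg.solve(sum(A),sum(b)); 
    return X,[np.linalg.norm(A[i]@X-b[i]) for i in(0,1)]
def load(n):
    d=np.load(n); return {k:(d[k] if d[k].ndim else float(d[k])) for k in d.files}
def cloud(f):
    v,u=np.mgrid[:400,:640]; return unproj(f,u.astype(float),v.astype(float),f["z_map"].astype(float))
def crop(f,u0,v0,w,h,s,name):
    c=f["color"][v0:v0+h,u0:u0+w,::-1]; c=cv2.resize(c,None,fx=s,fy=s,interpolation=cv2.INTER_CUBIC)
    cv2.imwrite("pics/"+name,c)
E
python3 - <<'E'
from h import *
s=load("scene0.npz");t=load("top0.npz")
crop(s,350,215,90,60,8,"sp.png"); crop(t,240,205,70,50,10,"tp.png")
crop(s,175,105,130,85,6,"sh.png"); crop(t,370,175,130,80,6,"th.png")
for n,f in(("s",s),("t",t)):
    C=cloud(f); z=f["z_map"]
    print(n,(z>0).mean())
    for (lab,b) in (("mat",None),):
        pass
C=cloud(s)
for p in((322,225),(150,250),(372,205)): print(p,C[p[1],p[0]])
C=cloud(t)
for p in((310,250),(450,100),(413,230),(369,158)): print(p,C[p[1],p[0]])
E
```

```text
s 0.9957734375
t 0.99602734375
(322, 225) [0.54886625 0.11827769 0.00314509]
(150, 250) [ 8.36196992e-01 -8.39761292e-02  6.00244702e-04]
(372, 205) [0.43769087 0.15666038 0.00225053]
(310, 250) [0.44686162 0.15639592 0.00079031]
(450, 100) [ 0.83773907 -0.2310682  -0.00286147]
(413, 230) [ 0.49123211 -0.11136577  0.01005167]
(369, 158) [0.66835284 0.0050759  0.08414991]
```

```bash
cd pics; python3 -c "
import cv2,numpy as np
a=cv2.imread('sp.png');b=cv2.imread('tp.png');print(a.shape,b.shape)"
```

```text
(480, 720, 3) (500, 700, 3)
```

View pics/sp.png

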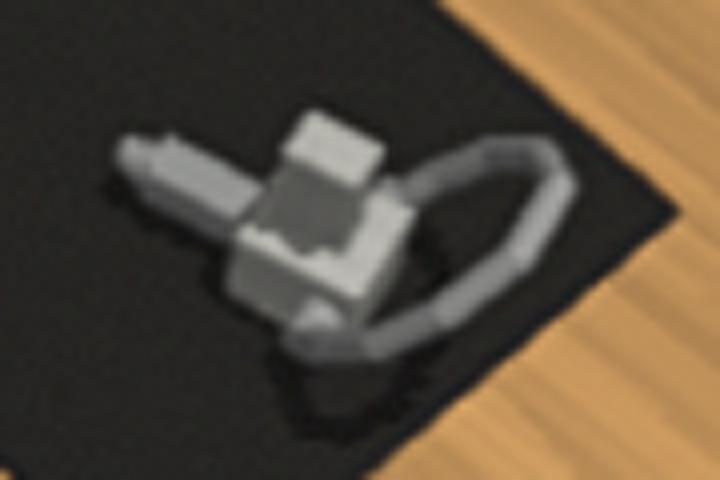

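View pics/tp.png

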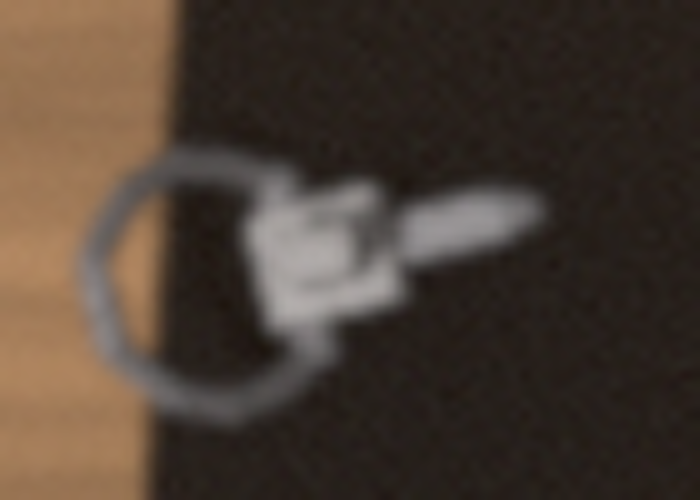

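View pics/sh.png

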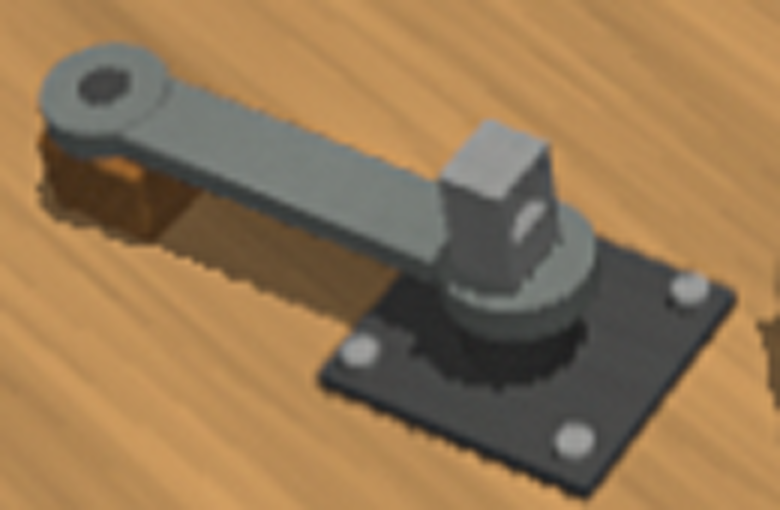

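View pics/th.png

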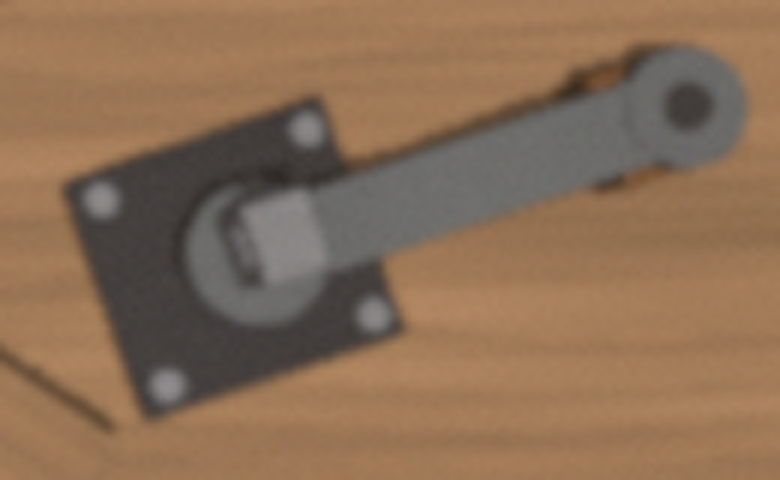

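The grey pin on the mat is confirmed: tab top at scene ≈(391,233), tip at ≈(366,234), and the ring leans back. The stud top is at scene ≈(257,131) and the funnel is at ≈(263,142), facing the pin side. Next I fit poses.

```bash
cat > fit.py <<'E'
from h import *
from scipy.optimize import least_squares
s=load("scene0.npz");t=load("top0.npz")
def px(o,sc,p): return np.array([o[0]+(p[0]+.5)/sc-.5,o[1]+(p[1]+.5)/sc-.5])
def fit(obs,x0,name):
    def T(q,m): c,sn=np.cos(q[3]),np.sin(q[3]); return np.array([q[0]+c*m[0]-sn*m[1],q[1]+sn*m[0]+c*m[1],q[2]+m[2]])
    def res(q): return np.concatenate([proj(f,T(q,np.array(m)))-p for f,p,m in obs])
    o=least_squares(res,x0,loss="soft_l1"); print(name,np.round(o.x,4),"deg",np.degrees(o.x[3]).round(1)); print(np.round(res(o.x).reshape(-1,2),1).tolist()); return o.x
S=lambda o,sc,p,m:(s,px(o,sc,p),m); Tp=lambda o,sc,p,m:(t,px(o,sc,p),m)
a=(175,105);b=(370,175)
# plate frame: x = toward -y world mostly (push dir), y left of it = +x world
pl=[Tp(b,6,(67,185),(-.06,.055,.01)),Tp(b,6,(317,97),(.06,.055,.01)),Tp(b,6,(402,325),(.06,-.055,.01)),Tp(b,6,(148,418),(-.06,-.055,.01)),
 S(a,6,(735,295),(-.06,-.055,.01)),S(a,6,(588,495),(-.06,.055,.01)),S(a,6,(320,380),(.06,.055,.01))]
H=fit(pl,[.53,-.1,0,-1.3],"plate")
st=[S(a,6,(491,121),(.013,-.016,.016)),S(a,6,(549,146),(-.013,-.016,.016)),S(a,6,(508,198),(-.013,.016,.016)),S(a,6,(441,172),(.013,.016,.016)),
 Tp(b,6,(242,206),(-.013,.016,.016)),Tp(b,6,(310,188),(.013,.016,.016)),Tp(b,6,(326,272),(.013,-.016,.016)),Tp(b,6,(266,285),(-.013,-.016,.016))]
fit(st,[.53,-.1,.085,-1.3],"studhole")
c=(350,215);d=(240,205)
pn=[S(c,8,(315,108),(-.005,-.007,.06)),S(c,8,(386,150),(-.025,-.007,.06)),S(c,8,(352,190),(-.025,.007,.06)),S(c,8,(283,150),(-.005,.007,.06)),
 S(c,8,(122,155),(.038,0,.014)),Tp(d,10,(543,210),(.038,0,.014)),
 S(c,8,(240,232),(0,.015,.028)),S(c,8,(358,297),(-.034,.015,.028)),S(c,8,(413,208),(-.034,-.015,.028)),
 Tp(d,10,(245,215),(-.034,.015,.028)),Tp(d,10,(375,180),(0,.015,.028)),Tp(d,10,(408,298),(0,-.015,.028)),Tp(d,10,(275,330),(-.034,-.015,.028))]
# swap checks: which physical corner
P=fit(pn,[.52,.22,.004,-1.3],"pin")
C=cloud(t); 
for n,(u,v) in {"tabtop":(272,230),"studtop":(417,214)}.items(): print(n,C[v-1:v+2,u-1:u+2].reshape(-1,3).mean(0).round(4), C[v-1:v+2,u-1:u+2,2].round(3).tolist())
C=cloud(s)
for n,(u,v) in {"tabtop":(391,233),"studtop":(257,131)}.items(): print(n,C[v-1:v+2,u-1:u+2].reshape(-1,3).mean(0).round(4), C[v-1:v+2,u-1:u+2,2].round(3).tolist())
E
python3 fit.py
```

```text
plate [ 0.523  -0.1011 -0.0051 -1.2585] deg -72.1
[[-1.6, 0.3], [-0.4, -0.3], [0.5, 1.4], [-0.5, 1.4], [-0.4, -0.1], [-0.6, 0.1], [-1.6, 0.2]]
studhole [ 0.5264 -0.0993  0.0873 -1.3429] deg -76.9
[[-0.3, -0.6], [-0.2, -0.2], [-2.5, 0.4], [-1.2, 0.1], [-0.4, 0.7], [-1.1, 0.9], [-0.0, 0.0], [-0.7, 0.7]]
pin [ 0.5022  0.2359  0.0037 -1.3489] deg -77.3
[[-1.2, -0.1], [-0.6, -0.6], [0.2, -0.2], [-0.6, -0.0], [-0.5, -0.4], [-1.2, 0.2], [-1.3, 0.5], [-0.4, 0.5], [-0.2, 0.2], [-0.8, 0.9], [-0.7, 1.1], [-1.2, 0.8], [-1.0, 0.9]]
tabtop [0.5006 0.2464 0.0631] [[0.064, 0.064, 0.062], [0.063, 0.063, 0.06], [0.062, 0.065, 0.063]]
studtop [ 0.5282 -0.0999  0.1038] [[0.105, 0.103, 0.103], [0.105, 0.104, 0.101], [0.103, 0.106, 0.104]]
tabtop [0.4993 0.2513 0.065 ] [[0.066, 0.063, 0.066], [0.066, 0.065, 0.063], [0.065, 0.066, 0.063]]
studtop [ 0.5259 -0.0978  0.1039] [[0.105, 0.103, 0.105], [0.102, 0.105, 0.104], [0.104, 0.102, 0.105]]
```

```bash
cat > fit2.py <<'E'
from fit import *
print("----")
def T(q,m): c,sn=np.cos(q[3]),np.sin(q[3]); return np.array([q[0]+c*m[0]-sn*m[1],q[1]+sn*m[0]+c*m[1],q[2]+m[2]])
def res(p):
    B={id(s):p[0:2],id(t):p[2:4]}
    q1=[p[4],p[5],0,p[6]]; q2=[p[7],p[8],.004,p[9]]; q3=[p[10],p[11],p[12],p[6]]
    R_=[]
    for q,ob in((q1,pl),(q2,pn),(q3,st)):
        for f,uv,m in ob: R_.append((proj(f,T(q,np.array(m)))+B[id(f)]-uv)/.7)
    return np.concatenate(R_+[p[:4]/1.])
o=least_squares(res,[0,0,0,0,.52,-.1,-1.26,.5,.236,-1.35,.526,-.1,.087],loss="soft_l1")
x=o.x; print("bias",x[:4].round(2),"plate",x[4:6].round(4),"yaw",np.degrees(x[6]).round(1),"pin",x[7:9].round(4),np.degrees(x[9]).round(1),"hole",x[10:].round(4))
c,sn=np.cos(x[6]),np.sin(x[6]); d=x[10:12]-x[4:6]; print("off in hole frame",c*d[0]+sn*d[1],-sn*d[0]+c*d[1])
Rm=R.from_rotvec([-1.31554064, -1.02759945,  1.02981611]).as_matrix(); print(Rm.round(3))
E
python3 fit2.py|sed -n '/----/,$p'
```

```text
----
bias [ 0.78  0.46  0.69 -0.68] plate [ 0.5239 -0.0989] yaw -72.5 pin [0.5021 0.2351] -77.6 hole [ 0.5263 -0.0983  0.0889]
off in hole frame 9.971377021187808e-05 0.0024869668690736054
[[ 0.24  -0.    -0.971]
 [ 0.971 -0.002  0.24 ]
 [-0.002 -1.    -0.   ]]
```

```bash
python3 -m jog '0 7 0 0 0 0 1;0 7 0 0 0 0 1;0 7 0 0 0 0 1;0 7 0 0 0 0 1;0 7 0 0 0 0 1' 40; python3 -m jog '0 7 0 0 0 0 1;0 7 0 0 0 0 1;0 7 0 0 0 0 1;0 7 0 0 0 0 1;0 0.7 0 0 0 0 1'
```

```text
clock: 0.52
tcp_pos: [0.1622, 0.6549, 0.2308]
orientation: [-1.499, -0.556, 0.557]
contact_force: [0.3, -1.3, -0.8]
grip_width: 0.0853
clock: 0.93
tcp_pos: [0.162, 0.6549, 0.2308]
orientation: [-1.565, -0.166, 0.166]
contact_force: [0.3, -0.3, 0.1]
grip_width: 0.0854
```

```bash
cat > go.py <<'E'
import sys; from h import *; from bench import r
np.set_printoptions(suppress=True)
def st():
    o=r.get_obs(); return o,np.array(o["tcp_pos"]),R.from_rotvec(o["orientation"]).as_matrix()
if __name__=="__main__":
    o,p,M=st(); 
    print("head x",np.degrees(np.arctan2(M[1,0],M[0,0])).round(2),"tooly",M[:,1].round(3),"F tool",(M.T@o["contact_force"]).round(1),"F w",np.round(o["contact_force"],1),"q",np.round(o["joints"],2))
    if len(sys.argv)>3: print("tool shift mm",(1e3*M.T@(np.array(list(map(float,sys.argv[1:4])))-p)).round(1))
E
python3 -m jog '0 0 0 12 5 -23 1;0 0 0 12 5 -23 1;0 0 0 12 5 -23 1;0 0 0 12 5 -23 1;0 0 0 12 5 -23 1'; python3 -m jog '0 0 0 12 5 -23 1;0 0 0 12 5 -23 1;0 0 0 12 5 -23 1;0 0 0 12 5 -23 1;0 0 0 12 5 -23 1';python3 -m jog '0 0 0 12 5 -23 1;0 0 0 12 5 -23 1;0 0 0 12 5 -23 1;0 0 0 12 5 -23 1;0 0 0 12 5 -23 1'; python3 go.py 0.4989 0.2497 0.13
```

```text
clock: 1.35
tcp_pos: [0.2461, 0.5546, 0.2058]
orientation: [-1.564, -0.173, 0.173]
contact_force: [1.0, -1.2, 0.1]
grip_width: 0.0855
clock: 1.77
tcp_pos: [0.3294, 0.4551, 0.1809]
orientation: [-1.564, -0.173, 0.173]
contact_force: [0.5, 0.0, 0.4]
grip_width: 0.0852
clock: 2.18
tcp_pos: [0.4126, 0.3558, 0.156]
orientation: [-1.564, -0.173, 0.173]
contact_force: [0.7, -0.7, -0.5]
grip_width: 0.0852
head x 12.61 tooly [-0. -0. -1.] F tool [ 0.6  0.5 -0.8] F w [ 0.7 -0.7 -0.5] q [-1.1   0.36  0.35  1.96 -0.16  0.84 -0.45]
tool shift mm [  61.    26.  -122.3]
```

```bash
python3 -m jog '0 0 0 12 5 -24 1;0 0 0 12 5 -24 1;0 0 0 12 5 -24 1;0 0 0 12 5 -25 1;0 0 0 13 6 -25 1'; python3 -m jog '0 0 0 0 0 0 1;0 0 0 0 0 0 1;0 0 0 0 0 0 1;0 0 0 0 0 0 1;0 0 0 0 0 0 1'; python3 go.py 0.4989 0.2497 0.036; python3 - <<'E'
from h import *; from bench import imaging
for n in("scene","top"):
    f=imaging.grab_frame(n); np.savez(n+"1.npz",**f)
    if n=="scene": crop(f,310,150,160,120,5,"s1.png")
    else: crop(f,220,180,120,80,6,"t1.png")
E
```

```text
clock: 2.6
tcp_pos: [0.4983, 0.2498, 0.1301]
orientation: [-1.564, -0.173, 0.173]
contact_force: [1.0, 0.8, 0.0]
grip_width: 0.0853
clock: 3.02
tcp_pos: [0.4971, 0.2522, 0.1304]
orientation: [-1.563, -0.172, 0.172]
contact_force: [-0.3, -0.6, 0.0]
grip_width: 0.0853
head x 12.57 tooly [-0.     0.001 -1.   ] F tool [-0.4 -0.  -0.5] F w [-0.3 -0.6  0. ] q [-0.87  0.42  0.36  1.95 -0.2   0.8  -0.17]
tool shift mm [ 1.2 94.4 -2.9]
```

View pics/s1.png

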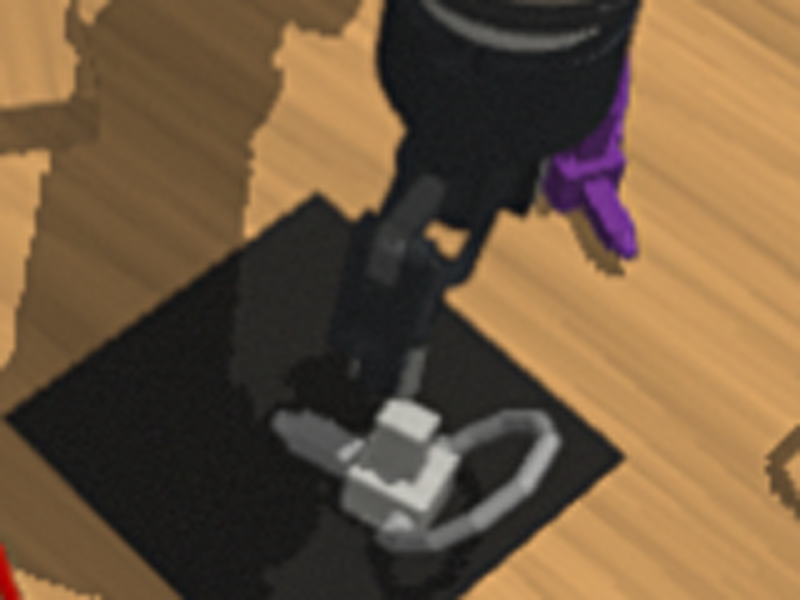

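View pics/t1.png

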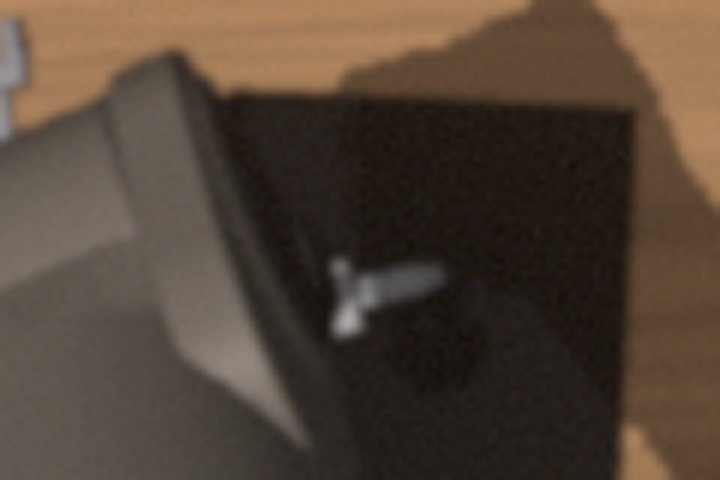

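The gripper is above the pin, with the tab at scene-crop (408,420) and the fingers just above and behind it. Descending.

```bash
python3 -m jog '0 0 0 1 18 -3 1;0 0 0 0 18 0 1;0 0 0 0 18 0 1;0 0 0 0 12 0 1;0 0 0 0 8 0 1'; python3 -m jog '0 0 0 0 5 0 1;0 0 0 0 5 0 1;0 0 0 0 5 0 1;0 0 0 0 5 0 1;0 0 0 0 0 0 1'; python3 go.py 0.4989 0.2497 0.036
```

```text
clock: 3.53
tcp_pos: [0.4986, 0.2483, 0.055]
orientation: [-1.565, -0.169, 0.172]
contact_force: [0.2, -0.1, -1.0]
grip_width: 0.0852
clock: 3.95
tcp_pos: [0.4992, 0.248, 0.0357]
orientation: [-1.564, -0.169, 0.17]
contact_force: [-0.5, -0.2, 0.6]
grip_width: 0.0856
head x 12.4 tooly [-0.001 -0.    -1.   ] F tool [-0.5 -0.6 -0. ] F w [-0.5 -0.2  0.6] q [-0.81  0.57  0.3   2.   -0.28  0.62 -0.1 ]
tool shift mm [ 0.1 -0.3  1.7]
```

```bash
python3 -m jog '0 0 0 0 0 1.5 0.5;0 0 0 0 0 0 0.3;0 0 0 0 0 0 0.1;0 0 0 0 0 0 0;0 0 0 0 0 0 0' 60; python3 -m jog '0 0 0 0 0 0 0;0 0 0 0 0 0 0;0 0 0 0 0 0 0;0 0 0 0 0 0 0;0 0 0 0 0 0 0';  python3 go.py 0.4989 0.2497 0.036;python3 - <<'E'
from h import *; from bench import imaging
for n in("scene",):
    f=imaging.grab_frame(n); np.savez(n+"2.npz",**f)
    if n=="scene": crop(f,330,180,120,90,6,"s2.png")
E
```

```text
clock: 4.37
tcp_pos: [0.4993, 0.2496, 0.0365]
orientation: [-1.564, -0.17, 0.169]
contact_force: [-0.2, -0.5, -0.0]
grip_width: 0.0255
clock: 4.78
tcp_pos: [0.4993, 0.2496, 0.0365]
orientation: [-1.564, -0.17, 0.17]
contact_force: [-1.2, -0.8, 4.7]
grip_width: 0.0131
head x 12.38 tooly [ 0.  0. -1.] F tool [-1.3 -4.7 -0.5] F w [-1.2 -0.8  4.7] q [-0.81  0.57  0.3   2.   -0.28  0.62 -0.11]
tool shift mm [-0.4  0.5  0.2]
```

View pics/s2.png

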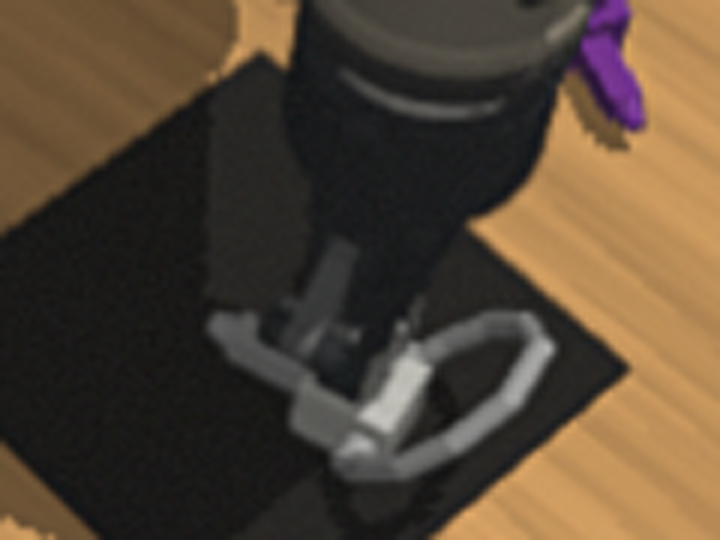

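The tab is gripped (width 13.1 mm) and the pin is still upright. Lifting it and heading for the hitch.

```bash
python3 -m jog '0 0 0 0 -8 0 0;0 0 0 0 -18 0 0;0 0 0 0 -24 0 0;0 0 0 0 -24 0 0;0 -1.1 0 0 -20 0 0'; python3 -m jog '0 -1 0 0 0 -20 0;0 -1 0 0 0 -25 0;0 -1 0 0 0 -25 0;0 -1 0 0 0 -25 0;0 0 0 0 0 -25 0';python3 go.py 0.5013 -0.0191 0.13
```

```text
clock: 5.25
tcp_pos: [0.499, 0.2493, 0.1316]
orientation: [-1.563, -0.185, 0.185]
contact_force: [-0.2, 0.9, -2.0]
grip_width: 0.0132
clock: 5.67
tcp_pos: [0.531, 0.1328, 0.1303]
orientation: [-1.557, -0.24, 0.241]
contact_force: [0.2, 0.1, -1.4]
grip_width: 0.0129
head x 17.56 tooly [-0.001 -0.    -1.   ] F tool [0.2 1.4 0. ] F w [ 0.2  0.1 -1.4] q [-0.65  0.41  0.37  1.97 -0.2   0.79  0.14]
tool shift mm [ -74.1    0.4 -135.9]
```

```bash
python3 -m jog '0 0 0 -15 0 -25 0;0 0 0 -15 0 -27 0;0 0 0 -15 0 -28 0;0 0 0 -15 0 -28 0;0 0 0 -14 0 -20 0'; python3 -m jog '0 0 0 0 0 -5 0;0 0 0 0 0 0 0;0 0 0 0 0 0 0;0 0 0 0 0 0 0;0 0 0 0 0 0 0';python3 go.py 0.5013 -0.0191 0.1074;python3 - <<'E'
from h import *; from bench import imaging
for n in("scene","top"):
    f=imaging.grab_frame(n); np.savez(n+"3.npz",**f)
    if n=="scene": crop(f,220,80,130,100,6,"s3.png")
    else: crop(f,320,160,130,100,6,"t3.png")
E
```

```text
clock: 6.08
tcp_pos: [0.4984, -0.0132, 0.1304]
orientation: [-1.558, -0.238, 0.238]
contact_force: [0.6, -0.7, -3.2]
grip_width: 0.013
clock: 6.5
tcp_pos: [0.501, -0.0136, 0.1302]
orientation: [-1.557, -0.241, 0.241]
contact_force: [0.5, 0.7, -1.9]
grip_width: 0.013
head x 17.62 tooly [-0.  0. -1.] F tool [0.7 1.9 0.5] F w [ 0.5  0.7 -1.9] q [-0.43  0.34  0.41  2.08 -0.2   0.75  0.4 ]
tool shift mm [-1.4 22.8 -5.4]
```

View pics/s3.png

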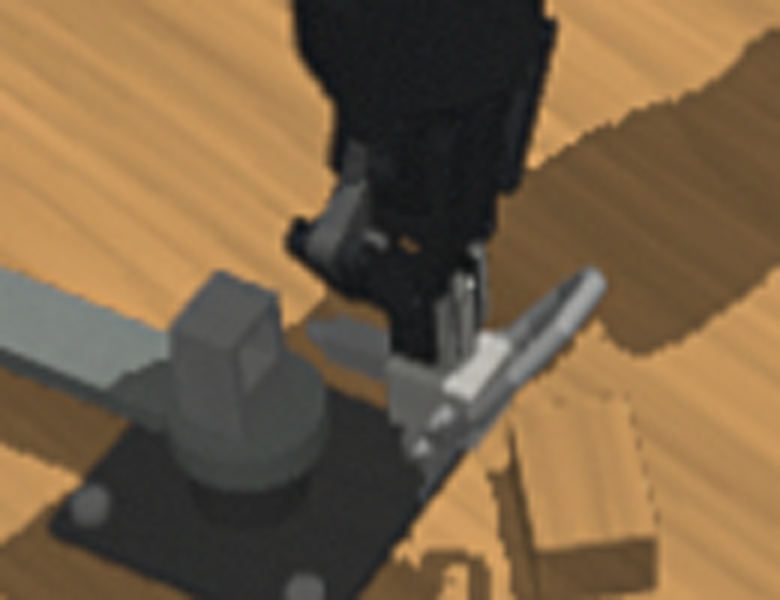

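View pics/t3.png

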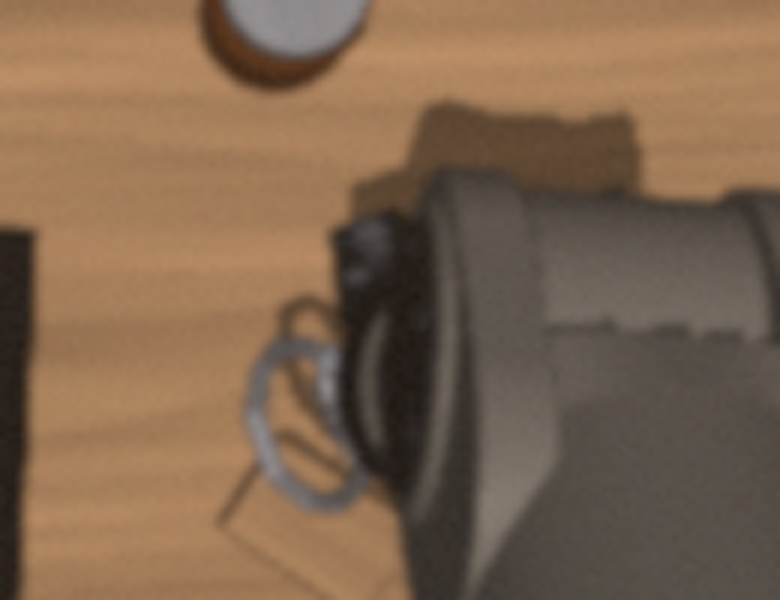

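```bash
python3 - <<'E'
from h import *
f=load("scene3.npz")
p=np.array([.501,-.0136,.1302]); h=np.radians(-72.4); d=np.array([np.cos(h),np.sin(h),0]); n=np.array([-d[1],d[0],0]); z=np.array([0,0,1])
def cp(P): 
    uv=proj(f,P)+[.78,.46]; return ((uv-[220,80]+.5)*6-.5).round(0)
mid=p+[0,0,-.0185]
print("tip",cp(mid+.053*d),"head corner front-left-top",cp(mid+.015*d+.015*n+.014*z),"rear-left-top",cp(mid-.019*d+.015*n+.014*z),"rear-left-bot",cp(mid-.019*d+.015*n-.014*z),"front-left-bot",cp(mid+.015*d+.015*n-.014*z))
H=np.array([.5263,-.0983,.0889]); h=np.radians(-72.5); d=np.array([np.cos(h),np.sin(h),0]); n=np.array([-d[1],d[0],0])
for y in(-.007,.007):
  for zz in(-.007,.007): print("hole",y,zz,cp(H-.013*d+y*n+zz*z), "funnel",cp(H-.013*d+y/.7*1.1*n+zz/.7*1.1*z))
for y in(-.016,.016): print("stud top entry",cp(H-.013*d+y*n+.016*z))
E
python3 - <<'E'
from h import *
f=load("scene3.npz"); crop(f,240,110,60,48,13,"s3b.png")
E
```

```text
tip [310. 331.] head corner front-left-top [380. 367.] rear-left-top [469. 402.] rear-left-bot [473. 459.] front-left-bot [386. 425.]
hole -0.007 -0.007 [276. 355.] funnel [283. 355.]
hole -0.007 0.007 [272. 327.] funnel [277. 311.]
hole 0.007 -0.007 [255. 380.] funnel [250. 395.]
hole 0.007 0.007 [251. 352.] funnel [243. 351.]
stud top entry [283. 292.]
stud top entry [234. 351.]
```

View pics/s3b.png

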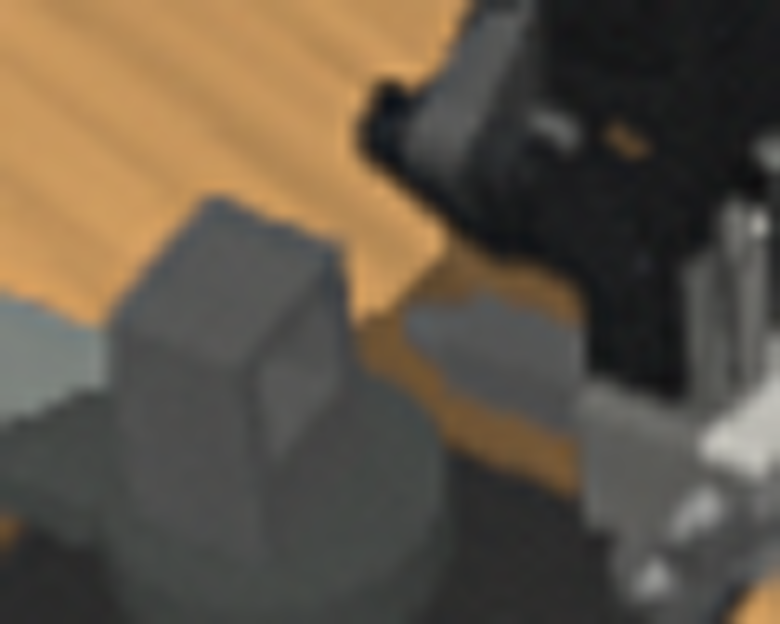

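Prediction and picture agree: the tip is at s3 crop (312,330) against a predicted (310,331). The funnel appears at ≈(260,357), so the hole sits about 2.5–3 mm in +y and 3 mm up from nominal. Lining up just short of it.

```bash
python3 -m jog '0 0 0 0 8 -1 0;0 0 0 0 8 -2 0;0 0 0 0 4 -2 0;0 0 0 0 2 -2 0;0 0 0 0 0 0 0'; python3 go.py 0.5036 -0.0247 0.1065
```

```text
clock: 7.02
tcp_pos: [0.5024, -0.0225, 0.1075]
orientation: [-1.558, -0.238, 0.24]
contact_force: [-0.3, 0.8, -2.1]
grip_width: 0.0127
head x 17.44 tooly [-0.001 -0.001 -1.   ] F tool [-0.1  2.1  0.9] F w [-0.3  0.8 -2.1] q [-0.4   0.38  0.39  2.09 -0.22  0.71  0.44]
tool shift mm [ 0.5  1.  -2.5]
```

```bash
python3 -m jog '0 0 0 0 0 0 0;0 0 0 0 0 0 0;0 0 0 0 0 0 0;0 0 0 0 0 0 0;0 0 0 0 0 0 0'; python3 go.py 0.5036 -0.0247 0.1065
```

```text
clock: 7.43
tcp_pos: [0.503, -0.0217, 0.1085]
orientation: [-1.557, -0.24, 0.239]
contact_force: [0.8, 0.3, -1.7]
grip_width: 0.0127
head x 17.5 tooly [ 0.  0. -1.] F tool [0.9 1.7 0. ] F w [ 0.8  0.3 -1.7] q [-0.4   0.38  0.39  2.09 -0.22  0.71  0.44]
tool shift mm [-0.3  2.  -3.1]
```

```bash
python3 -m jog '0 0 0 0 1 -1 0;0 0 0 0 1 -2 0;0 0 0 0 0 -2 0;0 0 0 0 0 -2 0;0 0 0 0 0 0 0'; python3 go.py 0.5268 -.0981 0.1065;python3 -m jog '0 0 0 0 0 -1 0;0 0 0 0 0 -1 0;0 0 0 0 0 -1 0;0 0 0 0 0 -1 0;0 0 0 0 0 0 0'; python3 go.py 0.5268 -.0981 0.1065
```

```text
clock: 7.85
tcp_pos: [0.5051, -0.0291, 0.1063]
orientation: [-1.558, -0.239, 0.239]
contact_force: [-0.7, 0.4, -2.8]
grip_width: 0.0135
head x 17.44 tooly [ 0. -0. -1.] F tool [-0.5  2.8  0.6] F w [-0.7  0.4 -2.8] q [-0.39  0.39  0.39  2.09 -0.23  0.71  0.46]
tool shift mm [  0.   -0.2 -72.3]
clock: 8.27
tcp_pos: [0.5062, -0.0325, 0.1063]
orientation: [-1.558, -0.239, 0.239]
contact_force: [-0.1, -0.9, -2.3]
grip_width: 0.0125
head x 17.48 tooly [ 0. -0. -1.] F tool [-0.3  2.3 -0.8] F w [-0.1 -0.9 -2.3] q [-0.38  0.39  0.39  2.08 -0.23  0.71  0.47]
tool shift mm [ -0.   -0.2 -68.7]
```

```bash
for i in 1; do python3 -m jog '0 0 0 0 0 -1 0;0 0 0 0 0 -1 0;0 0 0 0 0 -1 0;0 0 0 0 0 -1 0;0 0 0 0 0 0 0'; python3 go.py 0.5268 -.0981 0.1065; done; python3 -m jog '0 0 0 0 0 -1 0;0 0 0 0 0 -1 0;0 0 0 0 0 -1 0;0 0 0 0 0 0 0;0 0 0 0 0 0 0'; python3 go.py 0.5268 -.0981 0.1065
```

```text
clock: 8.68
tcp_pos: [0.5074, -0.0363, 0.1063]
orientation: [-1.558, -0.239, 0.239]
contact_force: [0.8, -0.4, -2.0]
grip_width: 0.0129
head x 17.47 tooly [ 0. -0. -1.] F tool [ 0.6  2.  -0.6] F w [ 0.8 -0.4 -2. ] q [-0.37  0.39  0.39  2.08 -0.23  0.71  0.47]
tool shift mm [ -0.1  -0.2 -64.7]
clock: 9.1
tcp_pos: [0.5082, -0.039, 0.1063]
orientation: [-1.557, -0.239, 0.239]
contact_force: [-0.0, -0.2, -2.3]
grip_width: 0.0129
head x 17.48 tooly [-0.  0. -1.] F tool [-0.1  2.3 -0.2] F w [-0.  -0.2 -2.3] q [-0.37  0.39  0.39  2.08 -0.23  0.71  0.48]
tool shift mm [ -0.   -0.2 -61.9]
```

```bash
python3 -m jog '0 0 0 0 0 -1 0;0 0 0 0 0 -1 0;0 0 0 0 0 0 0;0 0 0 0 0 0 0;0 0 0 0 0 0 0'; python3 go.py 0.5268 -.0981 0.1065;  python3 -m jog '0 0 0 0 0 -1 0;0 0 0 0 0 -1 0;0 0 0 0 0 0 0;0 0 0 0 0 0 0;0 0 0 0 0 0 0'; python3 go.py 0.5268 -.0981 0.1065
```

```text
clock: 9.52
tcp_pos: [0.5088, -0.0408, 0.1063]
orientation: [-1.557, -0.239, 0.24]
contact_force: [-0.8, 0.6, -2.3]
grip_width: 0.013
head x 17.49 tooly [-0.  0. -1.] F tool [-0.6  2.3  0.8] F w [-0.8  0.6 -2.3] q [-0.36  0.4   0.39  2.08 -0.23  0.71  0.48]
tool shift mm [ -0.1  -0.2 -60. ]
clock: 9.93
tcp_pos: [0.5094, -0.0428, 0.1063]
orientation: [-1.557, -0.239, 0.24]
contact_force: [0.0, -0.2, -2.5]
grip_width: 0.0127
head x 17.48 tooly [-0.  0. -1.] F tool [-0.   2.5 -0.2] F w [ 0.  -0.2 -2.5] q [-0.36  0.4   0.39  2.08 -0.23  0.71  0.49]
tool shift mm [ -0.1  -0.2 -58. ]
```

```bash
python3 -m jog '0 0 0 0 0 -1 0;0 0 0 0 0 -1 0;0 0 0 0 0 0 0;0 0 0 0 0 0 0;0 0 0 0 0 0 0'; python3 go.py 0.5268 -.0981 0.1065;  python3 -m jog '0 0 0 0 0 -1 0;0 0 0 0 0 -1 0;0 0 0 0 0 0 0;0 0 0 0 0 0 0;0 0 0 0 0 0 0'; python3 go.py 0.5268 -.0981 0.1065
```

```text
clock: 10.35
tcp_pos: [0.51, -0.0447, 0.1063]
orientation: [-1.557, -0.239, 0.24]
contact_force: [0.6, 0.2, -2.0]
grip_width: 0.0129
head x 17.48 tooly [-0.  0. -1.] F tool [ 0.7  2.  -0. ] F w [ 0.6  0.2 -2. ] q [-0.35  0.4   0.39  2.07 -0.23  0.71  0.49]
tool shift mm [ -0.1  -0.2 -56. ]
clock: 10.77
tcp_pos: [0.5106, -0.0466, 0.1063]
orientation: [-1.557, -0.239, 0.24]
contact_force: [0.3, 0.3, -1.6]
grip_width: 0.0129
head x 17.48 tooly [-0.  0. -1.] F tool [0.4 1.6 0.2] F w [ 0.3  0.3 -1.6] q [-0.35  0.4   0.39  2.07 -0.23  0.71  0.5 ]
tool shift mm [ -0.1  -0.2 -54. ]
```

```bash
python3 -m jog '0 0 0 0 0 -1 0;0 0 0 0 0 -1 0;0 0 0 0 0 0 0;0 0 0 0 0 0 0;0 0 0 0 0 0 0'; python3 go.py 0.5268 -.0981 0.1065;python3 - <<'E'
from h import *; from bench import imaging
f=imaging.grab_frame("scene"); crop(f,225,100,80,60,10,"s4.png")
E
```

```text
clock: 11.18
tcp_pos: [0.5112, -0.0485, 0.1063]
orientation: [-1.557, -0.24, 0.24]
contact_force: [0.4, 0.1, -1.8]
grip_width: 0.013
head x 17.49 tooly [-0.  0. -1.] F tool [ 0.4  1.8 -0. ] F w [ 0.4  0.1 -1.8] q [-0.35  0.4   0.39  2.07 -0.23  0.71  0.5 ]
tool shift mm [ -0.1  -0.2 -52. ]
```

View pics/s4.png

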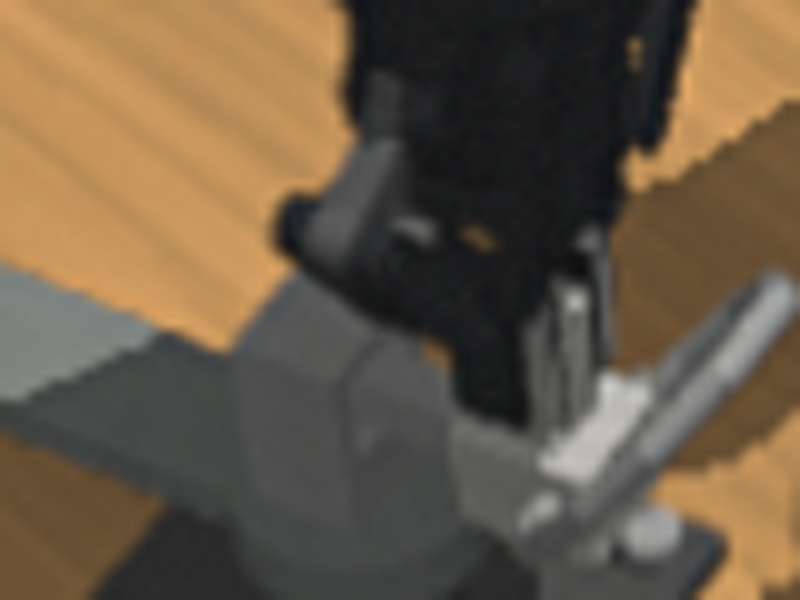

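```bash
python3 -m jog '0 0 0 0 0 -1 0;0 0 0 0 0 -1 0;0 0 0 0 0 -1 0;0 0 0 0 0 0 0;0 0 0 0 0 0 0'; python3 go.py 0.5268 -.0981 0.1065;  python3 -m jog '0 0 0 0 0 -1 0;0 0 0 0 0 -1 0;0 0 0 0 0 -1 0;0 0 0 0 0 0 0;0 0 0 0 0 0 0'; python3 go.py 0.5268 -.0981 0.1065
```

```text
clock: 11.65
tcp_pos: [0.5122, -0.0515, 0.1063]
orientation: [-1.558, -0.239, 0.239]
contact_force: [-0.3, 0.2, -2.1]
grip_width: 0.013
head x 17.47 tooly [-0. -0. -1.] F tool [-0.2  2.1  0.3] F w [-0.3  0.2 -2.1] q [-0.34  0.4   0.39  2.07 -0.23  0.71  0.51]
tool shift mm [ -0.   -0.2 -48.8]
clock: 12.07
tcp_pos: [0.5131, -0.0543, 0.1063]
orientation: [-1.558, -0.239, 0.239]
contact_force: [-0.1, -0.0, -2.1]
grip_width: 0.013
head x 17.48 tooly [-0. -0. -1.] F tool [-0.1  2.1 -0. ] F w [-0.1 -0.  -2.1] q [-0.33  0.4   0.39  2.06 -0.23  0.72  0.51]
tool shift mm [ -0.1  -0.2 -45.9]
```

```bash
python3 -m jog '0 0 0 0 0 -1 0;0 0 0 0 0 -1 0;0 0 0 0 0 -1 0;0 0 0 0 0 -1 0;0 0 0 0 0 0 0'; python3 go.py 0.5268 -.0981 0.1065;  python3 -m jog '0 0 0 0 0 -1 0;0 0 0 0 0 -1 0;0 0 0 0 0 -1 0;0 0 0 0 0 -1 0;0 0 0 0 0 0 0'; python3 go.py 0.5268 -.0981 0.1065
```

```text
clock: 12.48
tcp_pos: [0.5143, -0.0583, 0.1063]
orientation: [-1.558, -0.239, 0.239]
contact_force: [-0.2, 0.5, -1.7]
grip_width: 0.013
head x 17.47 tooly [ 0. -0. -1.] F tool [-0.1  1.7  0.5] F w [-0.2  0.5 -1.7] q [-0.33  0.41  0.39  2.06 -0.23  0.72  0.52]
tool shift mm [ -0.   -0.2 -41.7]
clock: 12.9
tcp_pos: [0.5155, -0.0621, 0.1063]
orientation: [-1.558, -0.239, 0.239]
contact_force: [-0.4, -0.0, -1.9]
grip_width: 0.0131
head x 17.47 tooly [ 0. -0. -1.] F tool [-0.4  1.9  0.1] F w [-0.4 -0.  -1.9] q [-0.32  0.41  0.39  2.06 -0.23  0.72  0.53]
tool shift mm [ -0.1  -0.2 -37.7]
```

Still no contact. The shoulder is nominally about 10 mm off home.

```bash
python3 -m jog '0 0 0 0 0 -1 0;0 0 0 0 0 -1 0;0 0 0 0 0 -1 0;0 0 0 0 0 -1 0;0 0 0 0 0 0 0'; python3 go.py 0.5268 -.0981 0.1065;  python3 -m jog '0 0 0 0 0 -1 0;0 0 0 0 0 -1 0;0 0 0 0 0 0 0;0 0 0 0 0 0 0;0 0 0 0 0 0 0'; python3 go.py 0.5268 -.0981 0.1065
```

```text
clock: 13.32
tcp_pos: [0.5167, -0.0659, 0.1063]
orientation: [-1.558, -0.239, 0.239]
contact_force: [0.3, 0.2, -2.4]
grip_width: 0.013
head x 17.47 tooly [ 0. -0. -1.] F tool [0.4 2.4 0.1] F w [ 0.3  0.2 -2.4] q [-0.31  0.41  0.39  2.05 -0.24  0.72  0.54]
tool shift mm [ -0.   -0.2 -33.7]
clock: 13.73
tcp_pos: [0.5173, -0.0675, 0.1063]
orientation: [-1.557, -0.24, 0.24]
contact_force: [-0.7, -0.0, -1.9]
grip_width: 0.013
head x 17.49 tooly [-0.  0. -1.] F tool [-0.7  1.9  0.2] F w [-0.7 -0.  -1.9] q [-0.31  0.41  0.39  2.05 -0.24  0.72  0.54]
tool shift mm [ -0.1  -0.2 -32. ]
```

```bash
python3 -m jog '0 0 0 0 0 -0.6 0;0 0 0 0 0 -0.6 0;0 0 0 0 0 0 0;0 0 0 0 0 0 0;0 0 0 0 0 0 0'; python3 go.py 0.5268 -.0981 0.1065
```

```text
clock: 14.15
tcp_pos: [0.5176, -0.0687, 0.1063]
orientation: [-1.557, -0.24, 0.24]
contact_force: [-0.1, -0.5, -1.7]
grip_width: 0.013
head x 17.49 tooly [-0.  0. -1.] F tool [-0.2  1.7 -0.4] F w [-0.1 -0.5 -1.7] q [-0.31  0.41  0.39  2.05 -0.24  0.72  0.54]
tool shift mm [ -0.1  -0.2 -30.8]
```

```bash
python3 -m jog '0 0 0 0 0 -0.6 0;0 0 0 0 0 -0.6 0;0 0 0 0 0 0 0;0 0 0 0 0 0 0;0 0 0 0 0 0 0'; python3 go.py 0.5268 -.0981 0.1065; python3 -m jog '0 0 0 0 0 -0.5 0;0 0 0 0 0 -0.4 0;0 0 0 0 0 0 0;0 0 0 0 0 0 0;0 0 0 0 0 0 0'; python3 go.py 0.5268 -.0981 0.1065
```

```text
clock: 14.57
tcp_pos: [0.518, -0.0699, 0.1063]
orientation: [-1.557, -0.239, 0.24]
contact_force: [-0.0, -0.2, -1.7]
grip_width: 0.013
head x 17.48 tooly [-0.  0. -1.] F tool [-0.1  1.7 -0.2] F w [-0.  -0.2 -1.7] q [-0.3   0.41  0.39  2.05 -0.24  0.72  0.55]
tool shift mm [ -0.1  -0.2 -29.6]
clock: 14.98
tcp_pos: [0.5182, -0.0707, 0.1063]
orientation: [-1.557, -0.24, 0.24]
contact_force: [-0.3, 0.7, -3.2]
grip_width: 0.0133
head x 17.49 tooly [-0.  0. -1.] F tool [-0.   3.2  0.7] F w [-0.3  0.7 -3.2] q [-0.3   0.41  0.4   2.05 -0.24  0.72  0.55]
tool shift mm [ -0.1  -0.2 -28.7]
```

```bash
python3 -m jog '0 0 0 0 0 -0.5 0;0 0 0 0 0 0 0;0 0 0 0 0 0 0;0 0 0 0 0 0 0;0 0 0 0 0 0 0'; python3 go.py 0.5268 -.0981 0.1065; python3 -m jog '0 0 0 0 0 -0.5 0;0 0 0 0 0 0 0;0 0 0 0 0 0 0;0 0 0 0 0 0 0;0 0 0 0 0 0 0'; python3 go.py 0.5268 -.0981 0.1065;python3 - <<'E'
from h import *; from bench import imaging
f=imaging.grab_frame("scene"); crop(f,225,100,80,60,10,"s5.png"); np.savez("scene5.npz",**f)
E
```

```text
clock: 15.4
tcp_pos: [0.5184, -0.0712, 0.1063]
orientation: [-1.557, -0.24, 0.239]
contact_force: [0.3, -0.0, -2.2]
grip_width: 0.0132
head x 17.49 tooly [ 0.  0. -1.] F tool [ 0.3  2.2 -0.1] F w [ 0.3 -0.  -2.2] q [-0.3   0.41  0.4   2.05 -0.24  0.72  0.55]
tool shift mm [ -0.1  -0.2 -28.2]
clock: 15.82
tcp_pos: [0.5185, -0.0717, 0.1063]
orientation: [-1.557, -0.239, 0.24]
contact_force: [0.2, -0.6, -2.5]
grip_width: 0.013
head x 17.48 tooly [-0.  0. -1.] F tool [ 0.   2.5 -0.6] F w [ 0.2 -0.6 -2.5] q [-0.3   0.41  0.4   2.05 -0.24  0.72  0.55]
tool shift mm [ -0.   -0.2 -27.7]
```

View pics/s5.png

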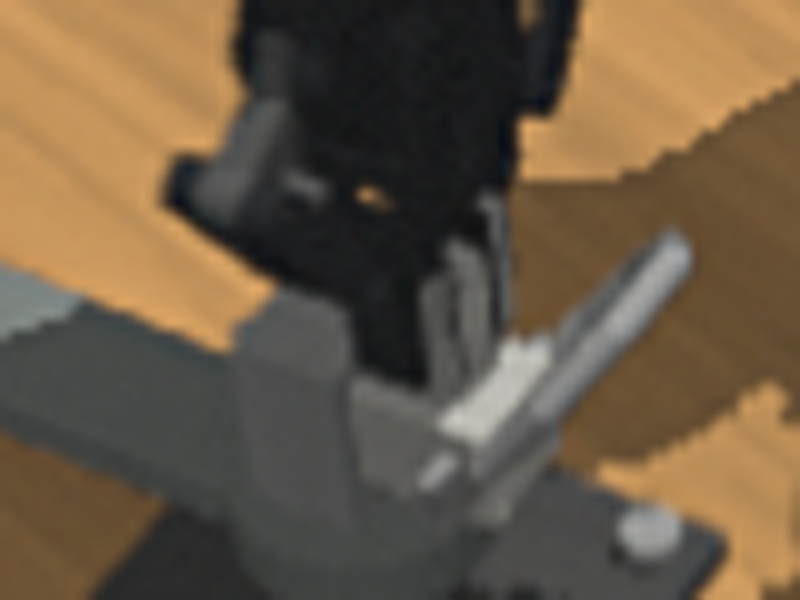

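The head is almost touching the stud face (crop x≈352). Creeping on.

```bash
python3 -m jog '0 0 0 0 0 -0.5 0;0 0 0 0 0 0 0;0 0 0 0 0 0 0;0 0 0 0 0 0 0;0 0 0 0 0 0 0'; python3 go.py 0.5268 -.0981 0.1065; python3 -m jog '0 0 0 0 0 -0.5 0;0 0 0 0 0 0 0;0 0 0 0 0 0 0;0 0 0 0 0 0 0;0 0 0 0 0 0 0'; python3 go.py 0.5268 -.0981 0.1065
```

```text
clock: 16.28
tcp_pos: [0.5187, -0.0721, 0.1063]
orientation: [-1.557, -0.24, 0.24]
contact_force: [-0.7, 0.3, -1.8]
grip_width: 0.0131
head x 17.49 tooly [-0.  0. -1.] F tool [-0.6  1.8  0.5] F w [-0.7  0.3 -1.8] q [-0.3   0.41  0.4   2.05 -0.24  0.72  0.55]
tool shift mm [ -0.1  -0.2 -27.2]
clock: 16.7
tcp_pos: [0.5189, -0.0726, 0.1063]
orientation: [-1.557, -0.24, 0.24]
contact_force: [0.0, 0.3, -2.8]
grip_width: 0.0131
head x 17.49 tooly [-0.  0. -1.] F tool [0.1 2.8 0.3] F w [ 0.   0.3 -2.8] q [-0.3   0.42  0.4   2.05 -0.24  0.72  0.55]
tool shift mm [ -0.1  -0.2 -26.7]
```

```bash
python3 -m jog '0 0 0 0 0 -0.5 0;0 0 0 0 0 0 0;0 0 0 0 0 0 0;0 0 0 0 0 0 0;0 0 0 0 0 0 0'; python3 go.py 0.5268 -.0981 0.1065
```

```text
clock: 17.12
tcp_pos: [0.519, -0.0728, 0.1063]
orientation: [-1.557, -0.24, 0.24]
contact_force: [-0.5, 2.1, -0.7]
grip_width: 0.0132
head x 17.5 tooly [-0.  0. -1.] F tool [0.1 0.7 2.2] F w [-0.5  2.1 -0.7] q [-0.3   0.42  0.39  2.05 -0.24  0.72  0.55]
tool shift mm [ -0.1  -0.2 -26.4]
```

Contact starts: +2 N back along the pin, with the advance lagging. I'll confirm it with small increments.

```bash
python3 -m jog '0 0 0 0 0 -0.4 0;0 0 0 0 0 0 0;0 0 0 0 0 0 0;0 0 0 0 0 0 0;0 0 0 0 0 0 0'; python3 go.py 0.5268 -.0981 0.1065; python3 -m jog '0 0 0 0 0 -0.4 0;0 0 0 0 0 0 0;0 0 0 0 0 0 0;0 0 0 0 0 0 0;0 0 0 0 0 0 0'; python3 go.py 0.5268 -.0981 0.1065
```

```text
clock: 17.53
tcp_pos: [0.519, -0.073, 0.1063]
orientation: [-1.557, -0.24, 0.24]
contact_force: [-0.7, 4.0, -0.3]
grip_width: 0.0127
head x 17.5 tooly [-0.     0.001 -1.   ] F tool [0.6 0.3 4. ] F w [-0.7  4.  -0.3] q [-0.3   0.42  0.39  2.05 -0.24  0.72  0.55]
tool shift mm [ -0.1  -0.3 -26.3]
clock: 17.95
tcp_pos: [0.519, -0.0731, 0.1062]
orientation: [-1.556, -0.24, 0.24]
contact_force: [-2.1, 5.2, 1.0]
grip_width: 0.0134
head x 17.52 tooly [-0.001  0.001 -1.   ] F tool [-0.4 -1.   5.5] F w [-2.1  5.2  1. ] q [-0.3   0.42  0.39  2.05 -0.24  0.72  0.55]
tool shift mm [ -0.1  -0.3 -26.2]
```

```bash
python3 -m jog '0 0 0 0 0 -0.5 0;0 0 0 0 0 -0.5 0;0 0 0 0 0 0 0;0 0 0 0 0 0 0;0 0 0 0 0 0 0'; python3 go.py 0.5268 -.0981 0.1065
```

```text
clock: 18.37
tcp_pos: [0.5191, -0.0732, 0.1062]
orientation: [-1.555, -0.239, 0.241]
contact_force: [-2.4, 7.5, 1.8]
grip_width: 0.013
head x 17.55 tooly [-0.001  0.002 -1.   ] F tool [-0.1 -1.8  7.9] F w [-2.4  7.5  1.8] q [-0.29  0.42  0.39  2.04 -0.24  0.73  0.56]
tool shift mm [ -0.2  -0.4 -26.1]
```

The pin has stopped firmly (8 N, no advance), which I read as home. Relaxing the push, then opening and rising.

```bash
python3 -m jog '0 0 0 0 0 0.5 0;0 0 0 0 0 0.5 0;0 0 0 0 0 0.3 0.1;0 0 0 0 0 0 0.2;0 0 0 0 0 0 0.3'; python3 -m jog '0 0 0 0 0 0 0.4;0 0 0 0 0 0 0.4;0 0 0 0 0 0 0.4;0 0 0 0 0 0 0.4;0 0 0 0 0 0 0.4';python3 go.py 0.5268 -.0981 0.1065; python3 - <<'E'
from h import *; from bench import imaging
f=imaging.grab_frame("scene"); crop(f,225,100,80,60,10,"s6.png"); np.savez("scene6.npz",**f)
E
```

```text
clock: 18.78
tcp_pos: [0.5198, -0.0748, 0.1066]
orientation: [-1.559, -0.24, 0.238]
contact_force: [0.1, -0.6, -0.3]
grip_width: 0.0255
clock: 19.2
tcp_pos: [0.5192, -0.0738, 0.1063]
orientation: [-1.558, -0.24, 0.239]
contact_force: [0.1, -0.3, -0.9]
grip_width: 0.0342
head x 17.48 tooly [ 0. -0. -1.] F tool [ 0.   0.9 -0.3] F w [ 0.1 -0.3 -0.9] q [-0.3   0.42  0.4   2.05 -0.24  0.72  0.55]
tool shift mm [ -0.1  -0.2 -25.5]
```

View pics/s6.png

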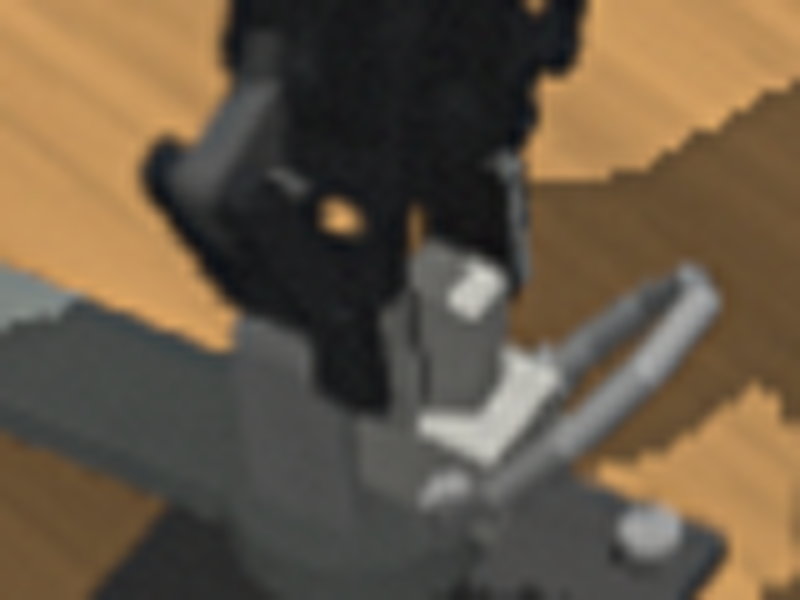

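The pin hangs head-down in the hole as described, with the ring open. Rising, then looking from both cameras.

```bash
python3 -m jog '0 0 0 0 -10 0 0.4;0 0 0 0 -18 0 0.4;0 0 0 0 -22 0 0.4;0 0 0 0 -22 0 0.2;0 0 0 0 -22 0 0'; python3 -m jog '0 0 0 0 0 25 0;0 0 0 0 0 28 0;0 0 0 0 0 28 0;0 0 0 0 0 28 0;0 0 0 0 0 24 0';python3 go.py 0.5268 -.0981 0.1065; python3 - <<'E'
from h import *; from bench import imaging
for n in("scene","top"):
    f=imaging.grab_frame(n); np.savez(n+"7.npz",**f)
    if n=="scene": crop(f,225,90,90,70,8,"s7.png")
    else: crop(f,350,180,100,70,8,"t7.png")
E
```

```text
clock: 19.67
tcp_pos: [0.519, -0.0738, 0.202]
orientation: [-1.558, -0.239, 0.239]
contact_force: [0.7, -0.1, 0.7]
grip_width: 0.0106
clock: 20.08
tcp_pos: [0.4786, 0.0549, 0.2011]
orientation: [-1.557, -0.241, 0.239]
contact_force: [0.6, 0.1, 0.3]
grip_width: -0.0
head x 17.52 tooly [ 0.001  0.001 -1.   ] F tool [ 0.6 -0.3 -0.1] F w [0.6 0.1 0.3] q [-0.58  0.2   0.38  2.06 -0.09  0.9   0.16]
tool shift mm [  -0.2   94.6 -160.4]
```

View pics/s7.png

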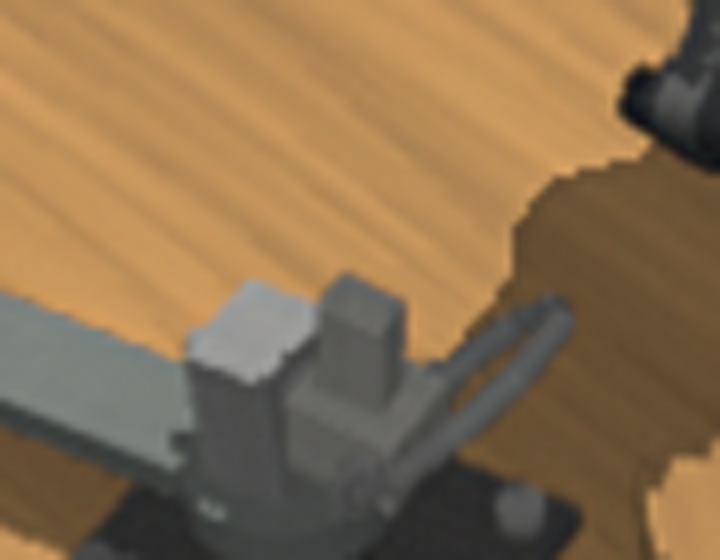

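View pics/t7.png

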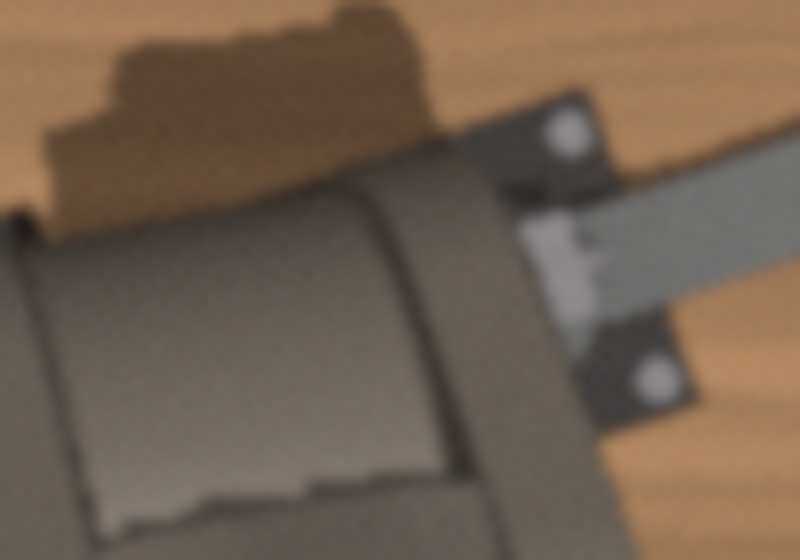

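```bash
python3 - <<'E'
from h import *
f=load("scene7.npz")
h=np.radians(-72.5); H=np.array([.5268,-.0981,.088]); dx=np.array([np.cos(h),np.sin(h),0]); n=np.array([-dx[1],dx[0],0]); z=np.array([0,0,1.])
cp=lambda P: ((proj(f,P)+[.78,.46]-[225,90]+.5)*8-.5).round(0).tolist()
a=.08
d=np.cos(a)*dx+np.sin(a)*z; u=-np.sin(a)*dx+np.cos(a)*z
for off in(0,.003,-.003):
    S=H+dx*(-.013+off)
    S=H+dx*off-.013*d
    print(off,"tab",[cp(S+x*d+y*n+.046*u) for x,y in((-.005,-.007),(-.025,-.007),(-.025,.007),(-.005,.007))],"bow",cp(S-.026*d+.07*(-np.cos(.96)*d+np.sin(.96)*u)), "studtop",cp(H-.013*dx+.016*n+.016*z),cp(H-.013*dx-.016*n+.016*z))
S=H-.013*d
print("bow w",S-.026*d+.07*(-np.cos(.96)*d+np.sin(.96)*u),"hinge",S-.026*d)
C=cloud(f)
for (x,y) in((555,310),(360,300),(250,330)): 
    uu,vv=int(225+x/8),int(90+y/8); print(C[vv-1:vv+2,uu-1:uu+2].reshape(-1,3).round(3).tolist())
E
```

```text
0 tab [[336.0, 267.0], [404.0, 296.0], [375.0, 331.0], [307.0, 301.0]] bow [531.0, 345.0] studtop [271.0, 391.0] [337.0, 314.0]
0.003 tab [[326.0, 263.0], [394.0, 293.0], [365.0, 327.0], [297.0, 297.0]] bow [521.0, 341.0] studtop [271.0, 391.0] [337.0, 314.0]
-0.003 tab [[346.0, 271.0], [414.0, 300.0], [385.0, 335.0], [317.0, 305.0]] bow [542.0, 349.0] studtop [271.0, 391.0] [337.0, 314.0]
bow w [ 0.50169833 -0.01848767  0.13883505] hinge [ 0.51510998 -0.061024    0.08488333]
[[0.483, -0.031, 0.131], [0.48, -0.031, 0.13], [0.477, -0.032, 0.126], [0.486, -0.028, 0.133], [0.487, -0.023, 0.137], [0.484, -0.024, 0.135], [0.492, -0.021, 0.139], [0.49, -0.019, 0.139], [0.491, -0.016, 0.142]]
[[0.516, -0.067, 0.133], [0.514, -0.067, 0.131], [0.514, -0.063, 0.133], [0.518, -0.065, 0.132], [0.515, -0.065, 0.131], [0.515, -0.062, 0.133], [0.518, -0.064, 0.131], [0.517, -0.063, 0.131], [0.514, -0.064, 0.128]]
[[0.527, -0.103, 0.104], [0.526, -0.101, 0.104], [0.523, -0.102, 0.102], [0.529, -0.101, 0.104], [0.529, -0.097, 0.106], [0.525, -0.099, 0.103], [0.531, -0.099, 0.104], [0.529, -0.098, 0.103], [0.528, -0.095, 0.104]]
```

```bash
python3 - <<'E'
from h import *
out=[]
for k in("5","6","7"):
    f=load(f"scene{k}.npz"); c=f["color"][125:160,245:290,::-1]; c=cv2.resize(c,None,fx=8,fy=8,interpolation=cv2.INTER_CUBIC)
    out.append(cv2.convertScaleAbs(c,alpha=2.2,beta=-60))
c=np.hstack(out[1:]); cv2.imwrite("pics/cmp.png",c)
cv2.imwrite("pics/cmp5.png",cv2.resize(out[0],None,fx=1.5,fy=1.5))
f=load("top7.npz"); c=f["color"][195:235,400:445,::-1]; c=cv2.resize(c,None,fx=14,fy=14,interpolation=cv2.INTER_CUBIC); cv2.imwrite("pics/t7b.png",cv2.convertScaleAbs(c,alpha=1.7,beta=-60))
E
```

```text
(no output)
```

View pics/cmp.png

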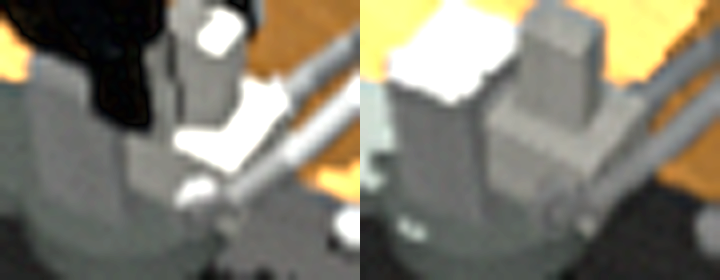

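View pics/t7b.png

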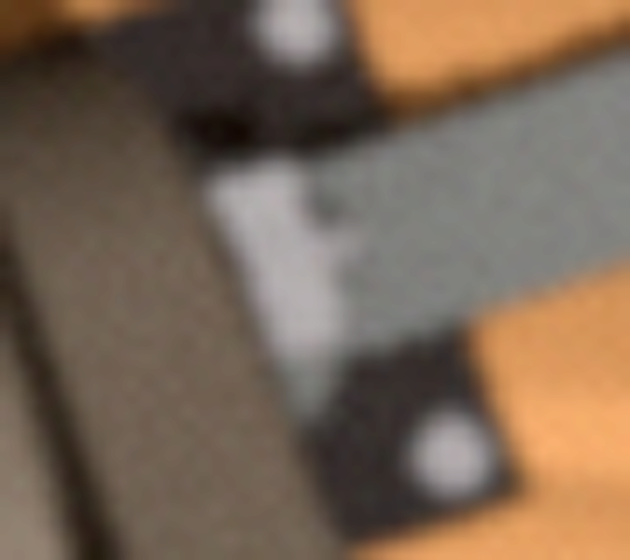

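View pics/cmp5.png

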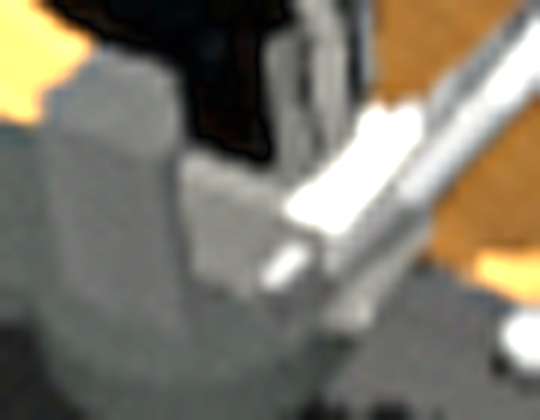

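```bash
cat > ov.py <<'E'
from h import *
def ringpts(S,d,n,u,th):
    # th: joint; elevation angle from -x : 55deg open
    ang=np.radians(125)-th   # angle from +d
    rr=np.cos(ang)*d+np.sin(ang)*u
    hinge=S-.026*d
    L=[(0,20),(18,29),(35,31),(55,25),(70,11),(70,-11),(55,-25),(35,-31),(18,-29),(0,-20)]
    return np.array([hinge+r*1e-3*rr+y*1e-3*n for r,y in L])
def model(H,yaw,a):
    dx=np.array([np.cos(yaw),np.sin(yaw),0]); n=np.array([-dx[1],dx[0],0]); z=np.array([0,0,1.])
    d=np.cos(a)*dx+np.sin(a)*z; u=-np.sin(a)*dx+np.cos(a)*z
    return H-.013*d,d,n,u
def overlay(f,H,a,th,o,sz,sc,name,bias):
    c=f["color"][o[1]:o[1]+sz[1],o[0]:o[0]+sz[0],::-1]; c=cv2.resize(c,None,fx=sc,fy=sc,interpolation=cv2.INTER_CUBIC)
    c=cv2.convertScaleAbs(c,alpha=1.6,beta=-20)
    S,d,n,u=model(H,np.radians(-72.5),a)
    tr=lambda P:((proj(f,P)+bias-o+.5)*sc-.5).astype(int)
    cv2.polylines(c,[tr(ringpts(S,d,n,u,th))],False,(0,0,255),1)
    tab=np.array([S+x*d+y*n+.046*u for x,y in((-.005,-.007),(-.025,-.007),(-.025,.007),(-.005,.007))]); cv2.polylines(c,[tr(tab)],True,(255,0,0),1)
    dx=np.array([d[0],d[1],0])/np.hypot(d[0],d[1]); st=np.array([H+x*dx+y*n+[0,0,.016] for x,y in((-.013,-.016),(-.013,.016),(.013,.016),(.013,-.016))]); cv2.polylines(c,[tr(st)],True,(0,255,0),1)
    cv2.imwrite("pics/"+name,c)
if __name__=="__main__":
    f=load("scene7.npz"); d=np.array([.3007,-.9537,0])
    overlay(f,np.array([.5268,-.0981,.088])+.0018*d,.08,0,(225,90),(90,70),8,"ov7.png",[.78,.46])
E
python3 ov.py
```

```text
(no output)
```

View pics/ov7.png

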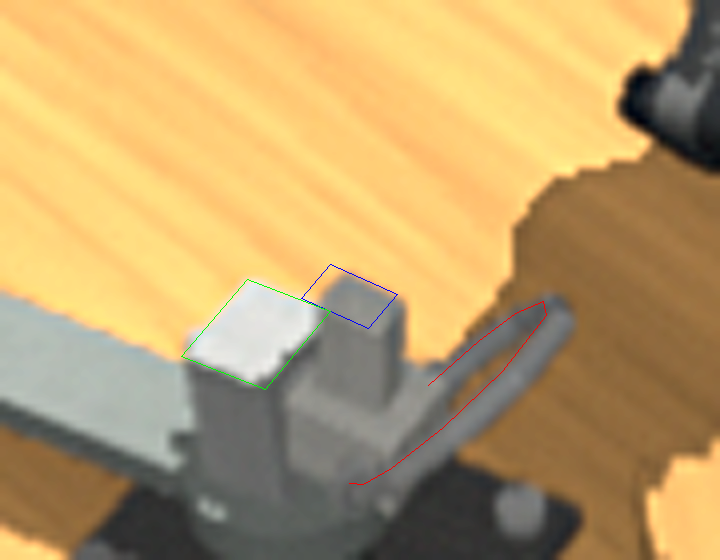

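```bash
python3 - <<'E'
from h import *
f=load("scene7.npz"); c=f["color"][118:158,244:294,::-1]; c=cv2.resize(c,None,fx=15,fy=15,interpolation=cv2.INTER_LANCZOS4); cv2.imwrite("pics/s7c.png",cv2.convertScaleAbs(c,alpha=2.4,beta=-90))
E
```

```text
(no output)
```

View pics/s7c.png

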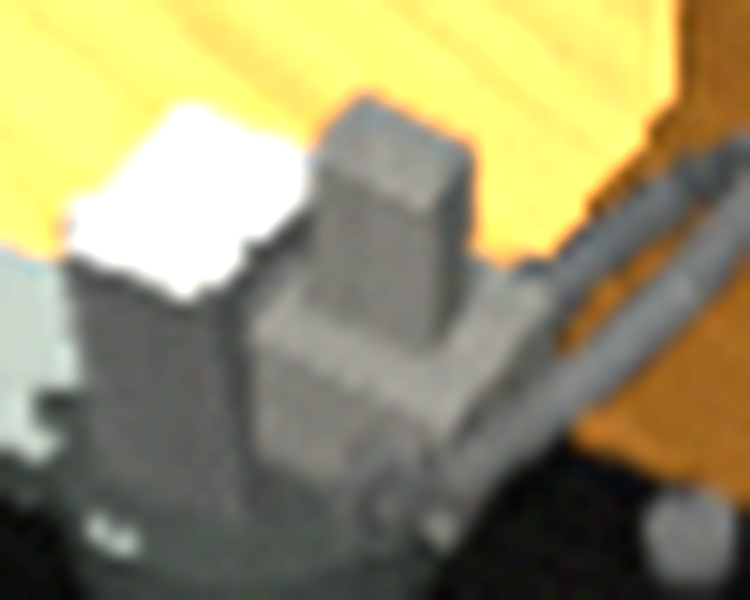

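```bash
cat > fit3.py <<'E'
from h import *
from scipy.optimize import least_squares
f=load("scene7.npz"); P=lambda p:np.array([244+(p[0]+.5)/15-.5,118+(p[1]+.5)/15-.5])
yaw=np.radians(-72.5); dx=np.array([np.cos(yaw),np.sin(yaw),0]); n=np.array([-dx[1],dx[0],0]); z=np.array([0,0,1.])
st=[((185,105),(.013,-.016)),((310,150),(-.013,-.016)),((190,297),(-.013,.016)),((68,235),(.013,.016))]
pn=[((368,97),(-.005,-.007,.046)),((472,155),(-.025,-.007,.046)),((425,210),(-.025,.007,.046)),((315,165),(-.005,.007,.046)),
((255,335),(0,.015,.014)),((432,418),(-.034,.015,.014)),((553,290),(-.034,-.015,.014)),((268,470),(0,.015,-.014))]
def res(q):
    H=np.array([.5239,-.0989,.085])+q[0]*dx+q[1]*n+.0035*z   # stud z fixed offset 3.5 (weak)
    B=q[2:4]*1000
    r=[proj(f,H+x*dx+y*n+.016*z)+B-P(p) for p,(x,y) in st]
    a=q[7]; d=np.cos(a)*dx+np.sin(a)*z; u=-np.sin(a)*dx+np.cos(a)*z
    S=H+(-.013+q[4])*dx+q[5]*n+q[6]*z
    r+=[proj(f,S+x*d+y*n+w*u)+B-P(p) for p,(x,y,w) in pn]
    return np.concatenate(r+[(B-[.78,.46])/1.5,[q[5]/.001,(q[6])/.002,(q[7]-.08)/.04,q[0]/.002]])
o=least_squares(res,[0,.003,0,0,0,0,0,.08],loss="soft_l1",x_scale=.001)
q=o.x; print("stud off",(q[:2]*1e3).round(2),"bias",(q[2:4]*1e3).round(2),"pin rel shoulder x,y,z mm",(q[4:7]*1e3).round(2),"tilt",q[7].round(3)); print(res(q)[:24].reshape(-1,2).round(1).tolist())
E
python3 fit3.py
```

```text
stud off [0.86 3.29] bias [-0.07  0.  ] pin rel shoulder x,y,z mm [-4.81  0.35 -1.88] tilt 0.083
[[-0.9, -0.4], [1.2, 0.6], [1.0, 0.5], [-1.3, 0.5], [-0.7, -0.5], [0.8, -0.7], [0.4, 0.0], [-0.8, -0.8], [-0.5, 0.0], [1.8, 0.9], [1.2, 0.1], [-0.9, -0.1]]
```

Vision hints at a possible remaining gap of about 4 mm between head and stud. I'll clear the arm and check from the top view before swinging the ring.

```bash
python3 -m jog '0 0 0 0 0 30 0;0 0 0 0 0 30 0;0 0 0 0 0 30 0;0 0 0 0 0 25 0;0 0 0 0 0 0 0'; python3 - <<'E'
from h import *; from bench import imaging
for n in("scene","top"):
    f=imaging.grab_frame(n); np.savez(n+"8.npz",**f)
f=load("top8.npz"); c=f["color"][195:235,385:445,::-1]; c=cv2.resize(c,None,fx=13,fy=13,interpolation=cv2.INTER_LANCZOS4); cv2.imwrite("pics/t8.png",cv2.convertScaleAbs(c,alpha=1.6,beta=-60))
f=load("scene8.npz"); c=f["color"][115:160,240:300,::-1]; c=cv2.resize(c,None,fx=13,fy=13,interpolation=cv2.INTER_LANCZOS4); cv2.imwrite("pics/s8.png",cv2.convertScaleAbs(c,alpha=1.5,beta=-30))
E
```

```text
clock: 20.6
tcp_pos: [0.4436, 0.1675, 0.2009]
orientation: [-1.555, -0.245, 0.244]
contact_force: [0.3, 0.5, 0.6]
grip_width: -0.0003
```

View pics/t8.png

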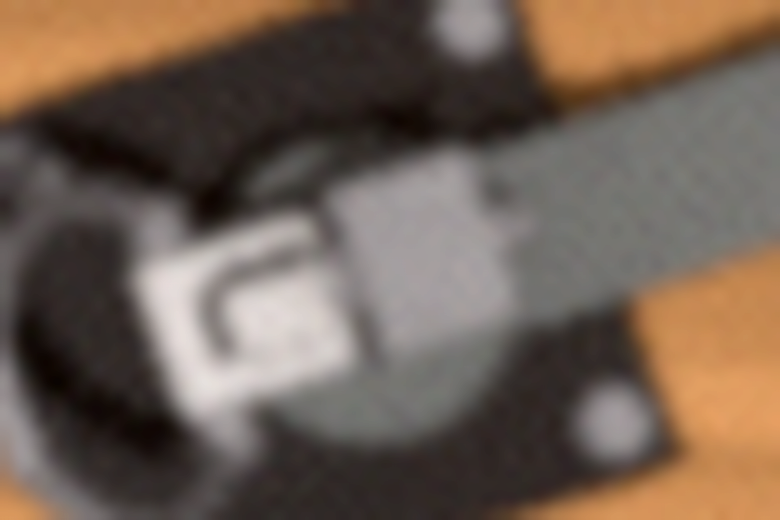

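View pics/s8.png

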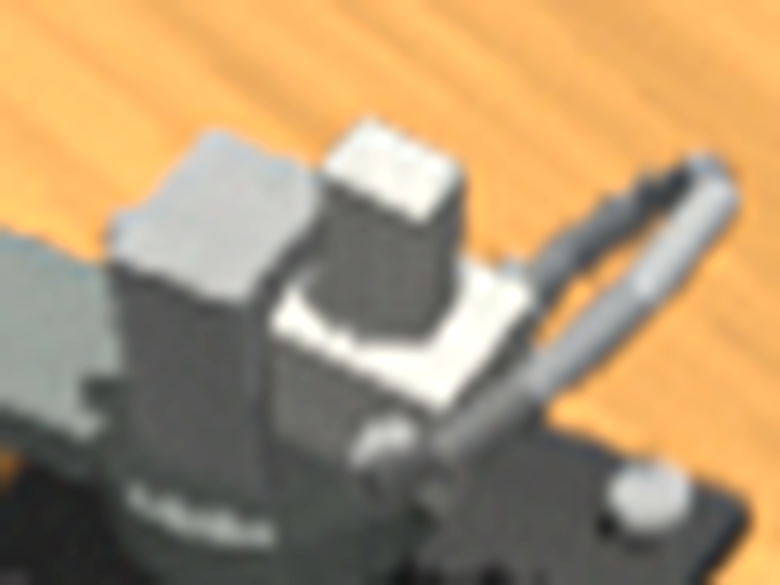

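Top view: the head edge is within ≈2–3 mm of the stud at its top (it tilts back), and the tip shows at (532,212) against ≈(538,211) predicted for home. The pin is therefore home to about 1 mm. Before swinging the ring I'll test a 40° tool lean in free space above the stud.

```bash
python3 go.py 0.5297 -0.1075 0.2; python3 -m jog '0 0 0 0 0 -30 0;0 0 0 0 0 -35 0;0 0 0 0 0 -35 0;0 0 0 0 0 -35 0;0 0 0 0 0 -35 0';python3 -m jog '0 0 0 0 0 -35 0;0 0 0 0 0 -35 0;0 0 0 0 0 -30 0;0 0 0 0 0 -17 0;7 0 0 0 0 0 0'; python3 -m jog '7 0 0 0 0 0 0;7 0 0 0 0 0 0;7 0 0 0 0 0 0;7 0 0 0 0 0 0;5 0 0 0 0 0 0'; python3 go.py 0.5297 -0.1075 0.2
```

```text
head x 17.58 tooly [ 0.001 -0.    -1.   ] F tool [-0.5  0.4 -0.5] F w [-0.4 -0.6 -0.4] q [-0.76  0.18  0.31  2.07 -0.07  0.9  -0.1 ]
tool shift mm [  -0.8    0.8 -283.6]
clock: 21.12
tcp_pos: [0.496, -0.003, 0.2008]
orientation: [-1.558, -0.238, 0.237]
contact_force: [1.0, 0.9, 0.4]
grip_width: -0.0002
clock: 21.53
tcp_pos: [0.5307, -0.1126, 0.2008]
orientation: [-1.438, -0.221, 0.25]
contact_force: [-0.0, 1.5, -0.5]
grip_width: -0.0001
clock: 21.95
tcp_pos: [0.5305, -0.115, 0.2004]
orientation: [-0.862, -0.131, 0.28]
contact_force: [-0.4, -0.2, 0.1]
grip_width: -0.0002
head x 17.18 tooly [-0.19   0.617 -0.764] F tool [-0.4 -0.1 -0. ] F w [-0.4 -0.2  0.1] q [ 0.17  0.6   0.33  1.67 -0.66  1.5   1.05]
tool shift mm [1.4 5.1 5.5]
```

The tilt is reachable. Returning upright behind the bow.

```bash
python3 -m jog '-7 0 0 0 0 0 0;-7 0 0 0 0 0 0;-7 0 0 0 0 0 0;-7 0 0 0 0 0 0;-7 0 0 0 0 0 0'; python3 -m jog '-5 0 0 0 0 10 0;0 0 0 0 0 30 0;0 0 0 0 0 30 0;0 0 0 0 0 30 0;0 0 0 0 0 22 0'; python3 go.py 0.493 0.0088 0.128
```

```text
clock: 22.37
tcp_pos: [0.5313, -0.1139, 0.2014]
orientation: [-1.478, -0.227, 0.241]
contact_force: [0.5, -0.2, -0.6]
grip_width: -0.0002
clock: 22.78
tcp_pos: [0.4933, 0.0059, 0.2015]
orientation: [-1.557, -0.239, 0.239]
contact_force: [-0.3, 0.0, 0.3]
grip_width: -0.0003
head x 17.43 tooly [ 0.  0. -1.] F tool [-0.3 -0.3  0.1] F w [-0.3  0.   0.3] q [-0.52  0.22  0.44  2.04 -0.12  0.91  0.29]
tool shift mm [ 0.5 73.5  2.8]
```

```bash
python3 -m jog '0 0 0 0 15 3 0;0 0 0 0 20 0 0;0 0 0 0 18 0 0;0 0 0 0 14 0 0;0 0 0 0 6 0 0'; python3 -m jog '0 0 0 0 0 0 0;0 0 0 0 0 0 0;0 0 0 0 0 0 0;0 0 0 0 0 0 0;0 0 0 0 0 0 0'; python3 go.py 0.493 0.0088 0.128; python3 - <<'E'
from h import *; from bench import imaging
f=imaging.grab_frame("scene"); crop(f,225,80,100,75,8,"s9.png"); np.savez("scene9.npz",**f)
E
```

```text
clock: 23.2
tcp_pos: [0.4923, 0.0063, 0.1268]
orientation: [-1.559, -0.236, 0.24]
contact_force: [-0.4, -1.2, -0.1]
grip_width: -0.0003
clock: 23.62
tcp_pos: [0.4939, 0.0083, 0.1289]
orientation: [-1.557, -0.241, 0.238]
contact_force: [0.4, 0.5, -0.5]
grip_width: 0.0002
head x 17.48 tooly [ 0.001  0.    -1.   ] F tool [0.5 0.5 0.3] F w [ 0.4  0.5 -0.5] q [-0.48  0.33  0.41  2.1  -0.19  0.74  0.35]
tool shift mm [-0.7  0.9  0.7]
```

View pics/s9.png

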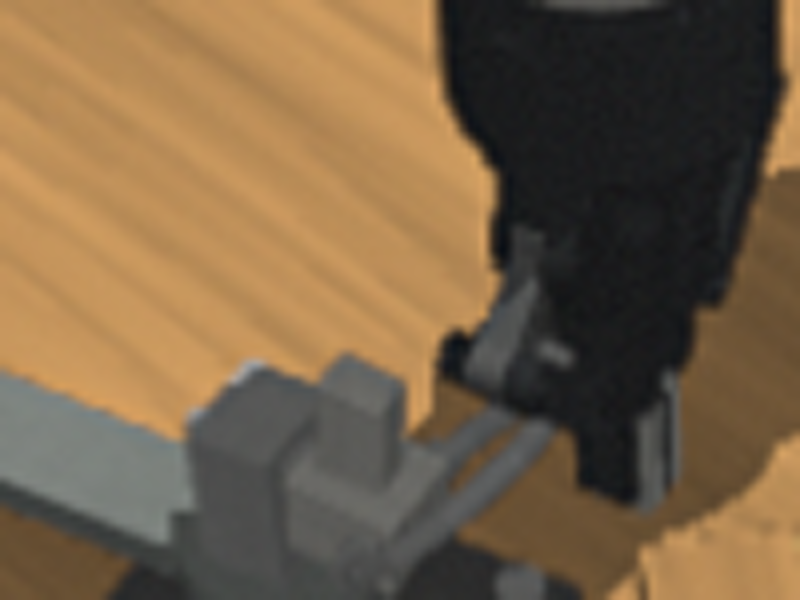

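The closed fingers stand behind the bow (finger front at ≈(580,450), bow at ≈(545,415)). Approaching until touch.

```bash
python3 -m jog '0 0 0 0 0 -4 0;0 0 0 0 0 -4 0;0 0 0 0 -1 -4 0;0 0 0 0 -1 -4 0;0 0 0 0 0 0 0'; python3 go.py 0.5156 -0.0627 0.0848
```

```text
clock: 24.08
tcp_pos: [0.4984, -0.0047, 0.1309]
orientation: [-1.554, -0.24, 0.24]
contact_force: [-1.9, 8.9, 6.2]
grip_width: 0.0003
head x 17.54 tooly [-0.     0.004 -1.   ] F tool [ 0.9 -6.2  9.1] F w [-1.9  8.9  6.2] q [-0.45  0.34  0.41  2.09 -0.2   0.75  0.39]
tool shift mm [ -1.1  45.9 -60.6]
```

Contact with the spring is felt. Following the arc now.

```bash
python3 -m jog '0 0 0 0 -2 -2 0;0 0 0 0 -2 -2 0;0 0 0 0 -2 -3 0;0 0 0 0 -2 -3 0;0 0 0 0 -1 -3 0'; python3 go.py 0.5156 -0.0627 0.0848
```

```text
clock: 24.5
tcp_pos: [0.5023, -0.0171, 0.1399]
orientation: [-1.554, -0.241, 0.241]
contact_force: [-2.6, 7.2, 4.8]
grip_width: -0.0001
head x 17.59 tooly [-0.     0.003 -1.   ] F tool [-0.3 -4.8  7.6] F w [-2.6  7.2  4.8] q [-0.44  0.33  0.42  2.07 -0.19  0.78  0.41]
tool shift mm [ -1.1  55.  -47.7]
```

```bash
python3 -m jog '0 0 0 0 -2 -4 0;0 0 0 0 -2 -4 0;0 0 0 0 -1 -4 0;0 0 0 0 -1 -4 0;0 0 0 0 0 -4 0'; python3 go.py 0.5156 -0.0627 0.0848;  python3 -m jog '0 0 0 0 -1 -3 0;0 0 0 0 0 -3 0;0 0 0 0 0 -3 0;0 0 0 0 0 -3 0;0 0 0 0 0 -3 0'; python3 go.py 0.5156 -0.0627 0.0848
```

```text
clock: 24.92
tcp_pos: [0.5084, -0.037, 0.1458]
orientation: [-1.555, -0.241, 0.24]
contact_force: [-2.5, 6.1, 4.3]
grip_width: -0.0003
head x 17.55 tooly [ 0.     0.002 -1.   ] F tool [-0.5 -4.3  6.6] F w [-2.5  6.1  4.3] q [-0.4   0.33  0.43  2.05 -0.19  0.8   0.45]
tool shift mm [ -0.9  60.9 -26.9]
clock: 25.33
tcp_pos: [0.5127, -0.0515, 0.1465]
orientation: [-1.555, -0.24, 0.24]
contact_force: [-2.2, 5.1, 3.2]
grip_width: -0.0002
head x 17.54 tooly [-0.     0.002 -1.   ] F tool [-0.5 -3.2  5.5] F w [-2.2  5.1  3.2] q [-0.37  0.34  0.43  2.04 -0.2   0.8   0.48]
tool shift mm [ -0.6  61.7 -11.7]
```

```bash
python3 - <<'E'
from h import *; from bench import imaging
f=imaging.grab_frame("scene"); crop(f,225,80,100,75,8,"s10.png")
E
```

```text
(no output)
```

View pics/s10.png

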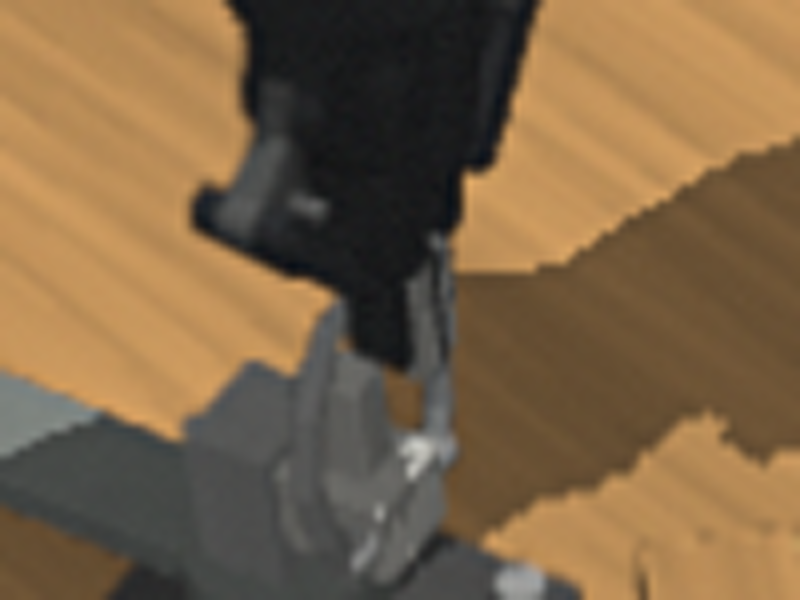

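The ring is upright and its bow rests on the front of the fingertips (≈(340,330)). Carrying on over the top with a growing lean.

```bash
python3 -m jog '2 0 0 0 0 -3.8 0;2 0 0 0 0 -3.8 0;2 0 0 0 0 -3.8 0;2 0 0 0 0.3 -3.8 0;2 0 0 0 0.5 -3.8 0'; python3 - <<'E'
from go import *
o,p,M=st(); d=np.array([np.cos(np.radians(-72.5)),np.sin(np.radians(-72.5))]); h=np.array([.5156,-.0627])
print("T",1e3*(p[:2]-h)@d,1e3*(p[2]-.0848),"tau",np.degrees(np.arctan2(-(M[:2,1]@d),-M[2,1])),"F",o["contact_force"].round(1))
E
```

```text
clock: 25.8
tcp_pos: [0.5183, -0.0696, 0.1445]
orientation: [-1.381, -0.214, 0.254]
contact_force: [-0.7, 4.2, 3.8]
grip_width: -0.0002
T 7.427209758731123 59.74439527050053 tau 10.211151530969865 F [-0.7  4.2  3.8]
```

```bash
cat > rs.py <<'E'
from go import *
o,p,M=st(); d=np.array([np.cos(np.radians(-72.5)),np.sin(np.radians(-72.5))]); h=np.array([.5156,-.0627])
print("T",1e3*(p[:2]-h)@d,1e3*(p[2]-.0848),"tau",np.degrees(np.arctan2(-(M[:2,1]@d),-M[2,1])),"F",o["contact_force"].round(1))
E
python3 -m jog '2.4 0 0 0 0.3 -4.3 0;2.4 0 0 0 0.6 -4.3 0;2.4 0 0 0 0.8 -4.4 0;2.4 0 0 0 1 -4.4 0;2.4 0 0 0 1.4 -4.4 0'; python3 rs.py
```

```text
clock: 26.22
tcp_pos: [0.5244, -0.0893, 0.1351]
orientation: [-1.174, -0.181, 0.268]
contact_force: [-0.8, 2.4, 3.1]
grip_width: -0.0001
T 28.02714045342869 50.26595932982068 tau 22.193067382237437 F [-0.8  2.4  3.1]
```

```bash
python3 -m jog '2.2 0 0 0 0.5 -3 0;2.2 0 0 0 0.6 -3 0;2.2 0 0 0 0.7 -3 0;2.2 0 0 0 0.9 -3 0;2.2 0 0 0 1 -3 0'; python3 rs.py
```

```text
clock: 26.63
tcp_pos: [0.5276, -0.1007, 0.1245]
orientation: [-0.984, -0.151, 0.28]
contact_force: [0.1, 1.6, 0.4]
grip_width: -0.0002
T 39.81564120017069 39.72470662705609 tau 33.167844662294705 F [0.1 1.6 0.4]
```

```bash
python3 -m jog '1.7 0 0 0 0.7 -2.6 0;1.7 0 0 0 0.8 -2.6 0;1.7 0 0 0 0.8 -2.6 0;0 0 0 0 0 0 0;0 0 0 0 0 0 0'; python3 rs.py; python3 - <<'E'
from h import *; from bench import imaging
f=imaging.grab_frame("scene"); crop(f,205,80,100,75,8,"s11.png")
E
```

```text
clock: 27.05
tcp_pos: [0.5292, -0.1063, 0.1177]
orientation: [-0.899, -0.137, 0.284]
contact_force: [-1.0, -0.6, -0.9]
grip_width: 0.0002
T 45.648914333637194 32.92445587676735 tau 38.085697000930764 F [-1.  -0.6 -0.9]
```

View pics/s11.png

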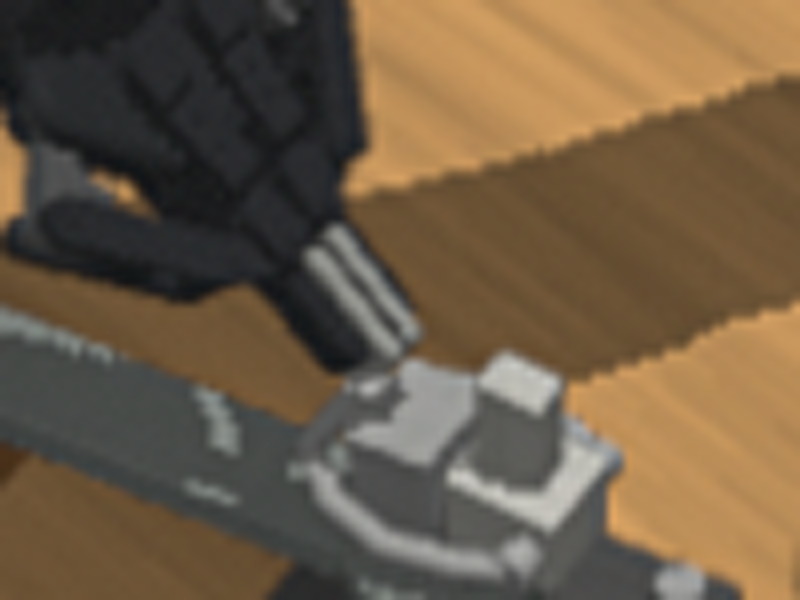

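The ring has snapped shut round the stud, lying low from (520,555) round to (320,440). The force has dropped to 0. Retreating along the fingers' axis.

```bash
python3 -m jog '0 0 0 0 -12 0 0;0 0 0 0 -20 0 0;0 0 0 0 -20 0 0;0 0 0 0 -20 0 0;0 0 0 0 -20 0 0';python3 -m jog '-7 0 0 0 0 25 0;-7 0 0 0 -10 30 0;-7 0 0 0 -10 30 0;-7 0 0 0 0 35 0;-7 0 0 0 0 35 0'; python3 -m jog '0 0 0 0 0 35 0;0 0 0 0 0 35 0;0 0 0 0 0 35 0;0 0 0 0 0 0 0;0 0 0 0 0 0 0';python3 - <<'E'
from h import *; from bench import imaging
for n in("scene","top"):
    f=imaging.grab_frame(n); np.savez(n+"12.npz",**f)
    if n=="top":
        c=f["color"][195:235,385:445,::-1]; c=cv2.resize(c,None,fx=13,fy=13,interpolation=cv2.INTER_LANCZOS4); cv2.imwrite("pics/t12.png",cv2.convertScaleAbs(c,alpha=1.6,beta=-60))
    else:
        crop(f,215,100,90,65,8,"s12.png"); cv2.imwrite("pics/s12f.png",f["color"][:,:,::-1])
E
```

```text
clock: 27.52
tcp_pos: [0.5467, -0.1604, 0.1928]
orientation: [-0.9, -0.14, 0.284]
contact_force: [0.5, 0.6, -0.5]
grip_width: 0.0003
clock: 27.93
tcp_pos: [0.5093, -0.0373, 0.2713]
orientation: [-1.495, -0.235, 0.238]
contact_force: [-0.1, 1.2, -0.6]
grip_width: -0.0001
clock: 28.35
tcp_pos: [0.4761, 0.0637, 0.2757]
orientation: [-1.489, -0.232, 0.249]
contact_force: [-0.1, -0.7, 0.5]
grip_width: 0.0001
```

View pics/t12.png

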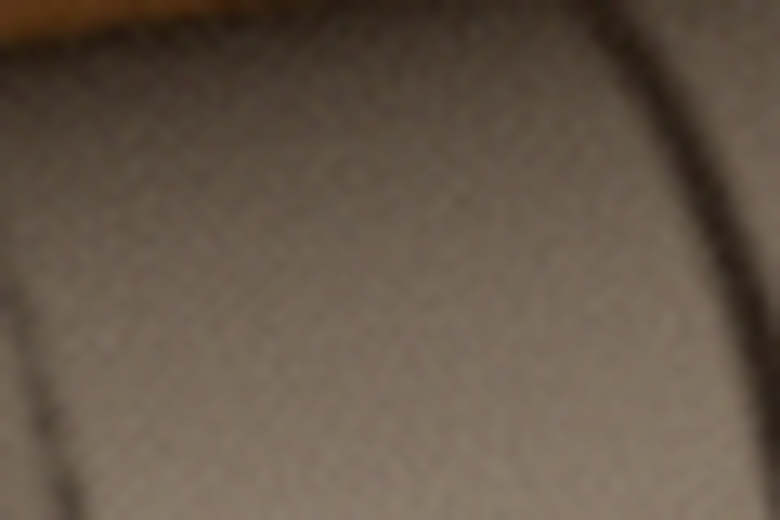

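View pics/s12.png

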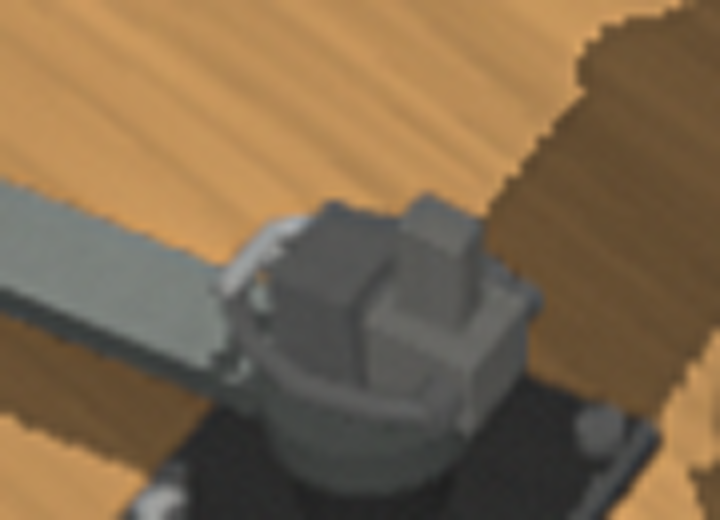

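View pics/s12f.png

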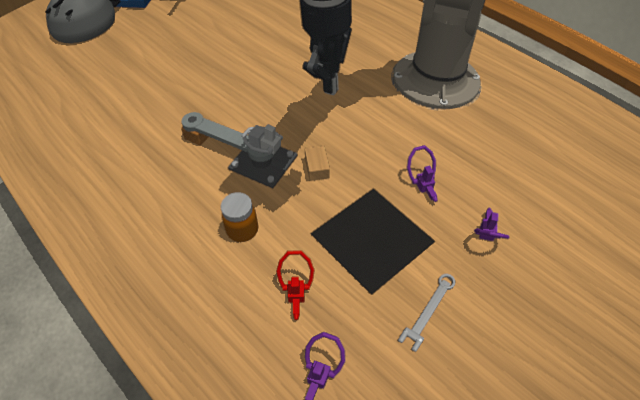

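The ring is shut and the bystanders are unmoved. I'll clear the arm from the top view for a last check of home.

```bash
python3 -m jog '0 0 0 0 0 35 0;0 0 0 0 0 35 0;0 0 0 0 0 35 0;0 0 0 0 0 35 0;0 0 0 0 0 0 0';python3 -m jog '0 0 0 0 0 0 0;0 0 0 0 0 0 0;0 0 0 0 0 0 0;0 0 0 0 0 0 0;0 0 0 0 0 0 0';python3 - <<'E'
from h import *; from bench import imaging
for n in("scene","top"):
    f=imaging.grab_frame(n); np.savez(n+"13.npz",**f)
    if n=="top":
        c=f["color"][195:235,385:445,::-1]; c=cv2.resize(c,None,fx=13,fy=13,interpolation=cv2.INTER_LANCZOS4); cv2.imwrite("pics/t13.png",cv2.convertScaleAbs(c,alpha=1.6,beta=-60))
    else:
        c=f["color"][115:160,235:295,::-1]; c=cv2.resize(c,None,fx=13,fy=13,interpolation=cv2.INTER_LANCZOS4); cv2.imwrite("pics/s13.png",cv2.convertScaleAbs(c,alpha=1.5,beta=-30))
E
```

```text
clock: 28.87
tcp_pos: [0.4331, 0.2003, 0.2845]
orientation: [-1.487, -0.232, 0.251]
contact_force: [-0.4, 0.3, -0.3]
grip_width: -0.0001
clock: 29.28
tcp_pos: [0.435, 0.1936, 0.2838]
orientation: [-1.491, -0.225, 0.245]
contact_force: [-0.0, 0.7, 1.1]
grip_width: 0.0001
```

View pics/t13.png

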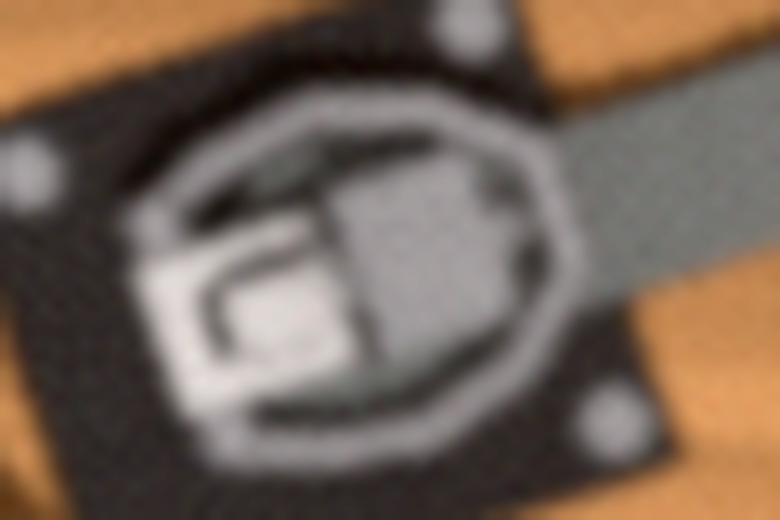

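View pics/s13.png

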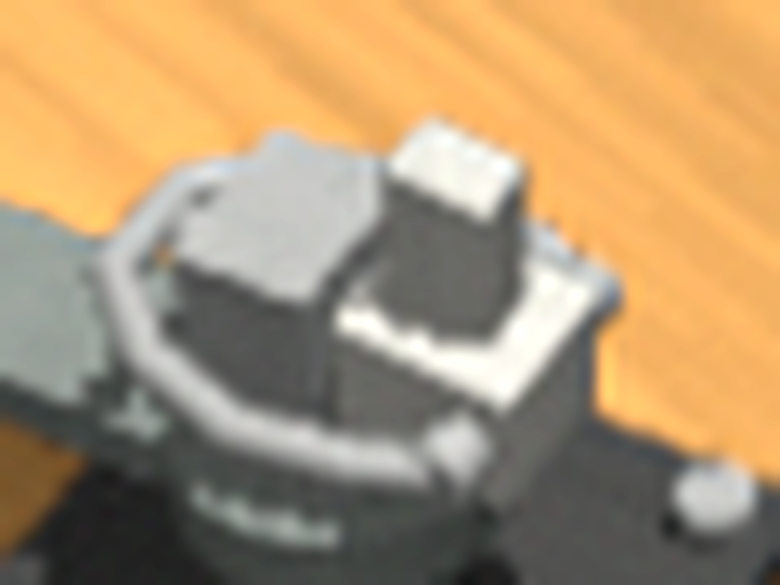

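The ring is shut over the tip (top crop bow at ≈(570,250)) and the head shows the same small tilted gap to the stud as before. To be sure it is fully home, I'll give the back of the head a gentle nudge with the closed fingers.

```bash
python3 rs.py; python3 go.py 0.5005 -0.0150 0.2
```

```text
T -269.3176273263524 198.998404461339 tau 3.911081843137076 F [-0.8 -0.1  0.4]
head x 17.39 tooly [-0.023  0.064 -0.998] F tool [-0.8 -0.4  0.2] F w [-0.8 -0.1  0.4] q [-0.64  0.09  0.14  1.96 -0.09  1.08 -0.15]
tool shift mm [   0.4   68.6 -224.5]
```

```bash
python3 -m jog '-4 0 0 0 8 -30 0;0 0 0 0 15 -35 0;0 0 0 0 20 -35 0;0 0 0 0 20 -35 0;0 0 0 0 20 -35 0';python3 -m jog '0 0 0 0 0 -30 0;0 0 0 0 0 -15 0;0 0 0 0 0 0 0;0 0 0 0 0 0 0;0 0 0 0 0 0 0'; python3 rs.py; python3 go.py 0.5021 -0.0198 0.081
```

```text
clock: 29.8
tcp_pos: [0.4856, 0.0316, 0.1985]
orientation: [-1.559, -0.239, 0.241]
contact_force: [1.0, -0.4, 0.0]
grip_width: 0.0004
clock: 30.22
tcp_pos: [0.4986, -0.0087, 0.1991]
orientation: [-1.559, -0.238, 0.242]
contact_force: [-0.2, 0.9, -0.4]
grip_width: -0.0004
T -56.61257805642174 114.28562475843913 tau -0.052497950546289474 F [-0.2  0.9 -0.4]
head x 17.53 tooly [-0.002 -0.002 -1.   ] F tool [0.1 0.4 0.9] F w [-0.2  0.9 -0.4] q [-0.36  0.23  0.29  2.02 -0.08  0.91  0.28]
tool shift mm [  0.3 118.1 -11.5]
```

```bash
python3 -m jog '0 0 0 0 20 0 0;0 0 0 0 25 0 0;0 0 0 0 25 0 0;0 0 0 0 25 0 0;0 0 0 0 15 0 0';python3 -m jog '0 0 0 0 8 -8 0;0 0 0 0 0 -8 0;0 0 0 0 0 -4 0;0 0 0 0 0 -4 0;0 0 0 0 0 0 0'; python3 rs.py
```

```text
clock: 30.63
tcp_pos: [0.4972, -0.008, 0.0871]
orientation: [-1.558, -0.238, 0.245]
contact_force: [-1.1, 0.6, -0.8]
grip_width: 0.0002
clock: 31.05
tcp_pos: [0.5069, -0.034, 0.0824]
orientation: [-1.56, -0.238, 0.238]
contact_force: [0.8, 0.3, 1.0]
grip_width: 0.0002
T -29.951448696776612 -2.4458176577493997 tau -0.13597640073330552 F [0.8 0.3 1. ]
```

```bash
python3 -m jog '0 0 0 0 0 -1 0;0 0 0 0 0 -1 0;0 0 0 0 0 -1 0;0 0 0 0 0 -1 0;0 0 0 0 0 0 0'; python3 rs.py;python3 -m jog '0 0 0 0 0 -1 0;0 0 0 0 0 -1 0;0 0 0 0 0 0 0;0 0 0 0 0 0 0;0 0 0 0 0 0 0'; python3 rs.py
```

```text
clock: 31.47
tcp_pos: [0.507, -0.0368, 0.0812]
orientation: [-1.559, -0.238, 0.241]
contact_force: [0.2, 0.4, 0.1]
grip_width: -0.0001
T -27.343704268505117 -3.5758231030520586 tau -0.0884472115418647 F [0.2 0.4 0.1]
clock: 31.88
tcp_pos: [0.5074, -0.0386, 0.0811]
orientation: [-1.559, -0.238, 0.241]
contact_force: [-0.0, 0.4, -0.7]
grip_width: -0.0002
T -25.453288410793363 -3.7343305452847004 tau -0.08273954370590608 F [-0.   0.4 -0.7]
```

```bash
for i in 1; do python3 -m jog '0 0 0 0 0 -1 0;0 0 0 0 0 -1 0;0 0 0 0 0 0 0;0 0 0 0 0 0 0;0 0 0 0 0 0 0'; python3 rs.py; python3 -m jog '0 0 0 0 0 -1 0;0 0 0 0 0 0 0;0 0 0 0 0 0 0;0 0 0 0 0 0 0;0 0 0 0 0 0 0'; python3 rs.py; done
```

```text
clock: 32.3
tcp_pos: [0.5081, -0.0406, 0.0811]
orientation: [-1.559, -0.238, 0.241]
contact_force: [-0.0, -0.1, 0.6]
grip_width: -0.0001
T -23.384393386519843 -3.688467887228347 tau -0.08492739741577096 F [-0.  -0.1  0.6]
clock: 32.72
tcp_pos: [0.5084, -0.0415, 0.0811]
orientation: [-1.559, -0.238, 0.241]
contact_force: [-0.2, -0.4, -0.1]
grip_width: 0.0001
T -22.41826015913432 -3.6814742589768996 tau -0.08796244972423868 F [-0.2 -0.4 -0.1]
```

```bash
python3 -m jog '0 0 0 0 0 -1 0;0 0 0 0 0 0 0;0 0 0 0 0 0 0;0 0 0 0 0 0 0;0 0 0 0 0 0 0'; python3 rs.py
```

```text
clock: 33.13
tcp_pos: [0.5085, -0.0418, 0.0811]
orientation: [-1.559, -0.238, 0.242]
contact_force: [-1.8, 4.0, 1.2]
grip_width: -0.0
T -22.030775395764888 -3.711464876648654 tau -0.04779887809641915 F [-1.8  4.   1.2]
```

```bash
python3 -m jog '0 0 0 0 0 -0.7 0;0 0 0 0 0 0 0;0 0 0 0 0 0 0;0 0 0 0 0 0 0;0 0 0 0 0 0 0'; python3 rs.py; python3 -m jog '0 0 0 0 0 -0.7 0;0 0 0 0 0 0 0;0 0 0 0 0 0 0;0 0 0 0 0 0 0;0 0 0 0 0 0 0'; python3 rs.py
```

```text
clock: 33.55
tcp_pos: [0.5086, -0.0419, 0.0811]
orientation: [-1.558, -0.238, 0.242]
contact_force: [-2.7, 5.8, 2.4]
grip_width: 0.0001
T -21.907499309684027 -3.700937496578946 tau -0.007687279521876224 F [-2.7  5.8  2.4]
clock: 33.97
tcp_pos: [0.5086, -0.0421, 0.0811]
orientation: [-1.557, -0.238, 0.243]
contact_force: [-2.3, 7.6, 2.8]
grip_width: -0.0
T -21.778525462039873 -3.696378367945716 tau 0.03346168881380719 F [-2.3  7.6  2.8]
```

```bash
python3 -m jog '0 0 0 0 0 -0.7 0;0 0 0 0 0 0 0;0 0 0 0 0 -0.7 0;0 0 0 0 0 0 0;0 0 0 0 0 0 0'; python3 rs.py
```

```text
clock: 34.38
tcp_pos: [0.5087, -0.0422, 0.0811]
orientation: [-1.556, -0.238, 0.244]
contact_force: [-4.4, 10.4, 5.1]
grip_width: 0.0001
T -21.598662358880542 -3.6887272049759696 tau 0.1164884408118486 F [-4.4 10.4  5.1]
```

The head doesn't yield at 11 N, so it is seated. Backing off and clearing out.

```bash
python3 -m jog '0 0 0 0 0 3 0;0 0 0 0 0 8 0;0 0 0 0 0 15 0;0 0 0 0 0 20 0;0 0 0 0 -10 20 0';python3 -m jog '0 0 0 0 -25 20 0;0 0 0 0 -30 25 0;0 0 0 0 -30 25 0;0 0 0 0 -30 25 0;0 0 0 0 -20 20 0';python3 -m jog '0 0 0 0 0 30 0;0 0 0 0 0 0 0;0 0 0 0 0 0 0;0 0 0 0 0 0 0;0 0 0 0 0 0 0';python3 - <<'E'
from h import *; from bench import imaging
a=load("scene13.npz"); t0=load("top13.npz")
for n,o in(("scene",a),("top",t0)):
    f=imaging.grab_frame(n); np.savez(n+"14.npz",**f)
    w=(slice(115,165),slice(235,295)) if n=="scene" else (slice(195,235),slice(385,445))
    A=cv2.cvtColor(o["color"][w],cv2.COLOR_RGB2GRAY).astype(np.float32);B=cv2.cvtColor(f["color"][w],cv2.COLOR_RGB2GRAY).astype(np.float32)
    print(n,"shift/diff",cv2.phaseCorrelate(A,B),np.abs(A-B).mean())
    cv2.imwrite(f"pics/{n}14.png",f["color"][:,:,::-1])
f=load("top14.npz");c=f["color"][195:235,385:445,::-1]; c=cv2.resize(c,None,fx=13,fy=13,interpolation=cv2.INTER_LANCZOS4); cv2.imwrite("pics/t14.png",cv2.convertScaleAbs(c,alpha=1.6,beta=-60))
E
```

```text
clock: 34.8
tcp_pos: [0.4886, 0.0174, 0.0899]
orientation: [-1.561, -0.235, 0.241]
contact_force: [-0.5, -0.2, -0.9]
grip_width: 0.0001
clock: 35.22
tcp_pos: [0.4559, 0.1294, 0.2287]
orientation: [-1.559, -0.241, 0.238]
contact_force: [0.4, -0.6, 0.3]
grip_width: -0.0
clock: 35.63
tcp_pos: [0.4466, 0.1551, 0.2253]
orientation: [-1.56, -0.236, 0.24]
contact_force: [0.2, -0.0, -0.7]
grip_width: -0.0003
scene shift/diff ((0.010451298053613556, -0.001521870692442917), 1.0087826016743977) 1.165
top shift/diff ((0.035457543957477355, 0.023911176184178373), 0.9878731719652811) 1.2433333
```

View pics/t14.png

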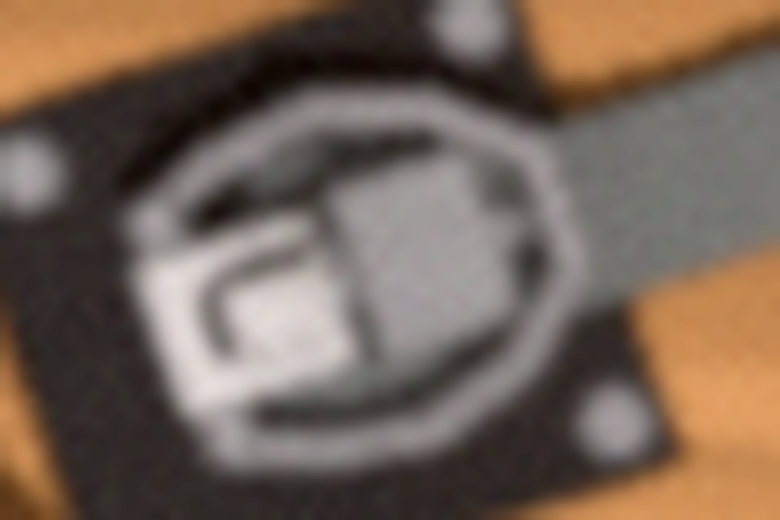

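View pics/scene14.png

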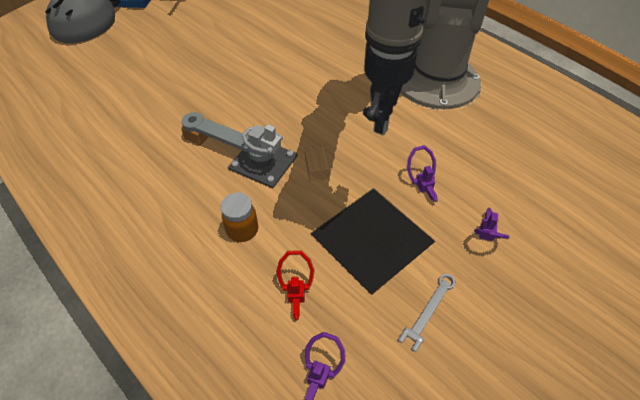

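The view is unchanged after the nudge. The ring is shut over the tip, the arm is clear, and the jar, wrench and offcut are in place. Handing in.

```bash
python3 -c "
from bench import r
print(r.hand_in())"
```

```text
the job is handed in; nothing more can be done
None
```

I put the grey pin through the stud's hole, swung its ring over the stud until it snapped shut, cleared the arm and handed the job in at about 36 s. No verdict was reported.

- **Insertion:** I gripped the pin by its tab and lined it up with the stud I measured in the pictures, about 3 mm to +y and 3–4 mm above the nominal hole. It went in with no contact force I could tell from sensor noise (about 1 N), and stopped firmly at about 8 N.
- **Ring:** I pushed the bow over with the closed fingers, using a growing forward lean. The push never went over about 11 N, and the force dropped to zero when the ring snapped shut. The last pictures show it closed round the stud, beyond the tip.
- **Is the head fully home?** One scene-camera fit put the shoulder about 5 mm short. The top view (visible tip, head-to-stud distance) put it within about 1 mm. I then pushed the back of the head to about 11 N; it did not give, and the pictures before and after match. The head rear was felt 2–3 mm farther back than I predicted. I take the pin as home, but the pictures and touch leave 1–2 mm of doubt.
- **Bystanders:** the jar, wrench and offcut look unmoved by eye, and the robot was touching nothing at the end.

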